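# Load the specimen camera stage

## Robot

A 7-joint arm with a two-finger parallel gripper is mounted at the origin on the work surface. World frame = base frame: x ahead of the robot, y to its left, z up, the work surface at z = 0. Lengths are in mm, angles in rad, forces in N, time in s.
With the tool pointing down it reaches from about 400 to 925 mm from the base axis. Payload 4.1 kg.
Tool frame: the origin (TCP) lies midway between the tips of the shut fingers; the grasp point (between the pads) lies 19 mm behind it (arm.hold_point_z is the distance from the TCP to the grasp point, in mm); x points along the fingers, z is the direction in which the jaws open and shut, and the axes are right-handed (so a half turn about x gives the same grasp; the last joint's range is limited). The gripper opens to 85 mm and grips with 20 to 120 N. Pads are 22 mm wide; open, the fingers measure 114 mm over their backs; the gripper's body (76 mm by 85 mm) begins 54 mm behind the grasp point. The pads swing forward as they close: fully open they stand 13 mm farther back than shut.
Start: joints at [1.018, 0.398, 0.045, 1.537, -0.019, 1.207, -0.051], TCP at [284.99, -584.23, 231.347] pointing down, gripper open.
Joint ranges: [-2.82, 2.82], [-0.49, 2.23], [-1.37, 1.46], [0, 2.46], [-1.36, 4.5], [0.23, 2], [-2.94, 2.94]. Speed limits (rad/s): [2.57, 2.57, 3.14, 3.14, 3.14, 3.14, 3.14].

## Interface

Orientations are given as a unit quaternion [w, x, y, z].
In Python, from station import arm gives the robot as it stands.
- The arm moves only by the tool play_rows, never from a script. Its argument "commands" is a list of rows, each a list of 5 numbers: the shift along the tool's x, y, z in m, then the turn about the tool's x in degrees, then the finger opening in m, from 0 to 0.0854. A call has 1 to 12 rows; each row is the pose to reach, as a shift and turn from the pose commanded when the call began, along the tool's axes at that moment; what a row does not reach only later rows make up. A row lasts 1/8 s, in which the tool goes at most 62.5 mm and 10.7 degrees, less where a joint would pass 70% of its speed; a pose out of reach is approached as far as the arm can. A call with a gripper value outside its range is refused whole. The fingers move at their own pace and stop on an object; "squeeze" is the grip in N (left out, the last holds). Time passes only in rows, so rows that repeat a pose let the fingers close. It gives the time, the measured TCP pose, the force and the opening at its end, in the units of the state.
- arm.sense(): the state, without advancing time (a new reading comes with each control period).
- arm.get_image(name): name is "scene" or "top" or "wrist"; returns (picture, depth): 420x560x3 uint8, red, green, blue; 420x560 float32, mm along the optical axis (not along the pixel's ray), 0 where there is no reading.
- arm.calibration(name): a dict with "intrinsics" (3x3 intrinsics, pixels), "camera_from_world" (4x4, takes a point from world to camera coordinates). Camera axes: x right, y up, looking along -z (the intrinsics and any distortion apply to the point x, -y, -z); pixel columns grow to the right and rows downward; lengths in mm; the calibration is good to about 2 mm. A picture is of the moment at which its call begins: read the wrist's pose just before it. calibration takes no time and is no camera call; for the wrist camera it gives the pose at the moment of the call.
- arm.hand_in(): hands the job in, once; it reports no verdict.
The state is a dict: "t": time; "qpos": joint angles; "joint_velocities": joint speeds; "joint_efforts": joint torques, N m; "tcp_pos": TCP position; "eef_rot": TCP orientation; "contact_force": force on the tool from outside, world axes, zero at the start; "wrist_torque": the same for the moment, N m; "grip_width": finger opening in mm.
Only numpy, scipy, OpenCV 4.12 (cv2) and the standard library are available. Lean on these libraries where they do the work, as an engineer would, in place of code of your own. Each camera call takes 0.05 s, during which the arm holds its last target.

## Task

Get the orange-lidded specimen jars ready to be photographed: with the red grip slide the camera station's stage fully out to its end stop, take the grey reference bottle off it and stand it upright wholly on the cork coaster, and stand every orange-lidded jar upright on the stage, each wholly inside a white spot of its own. When all are loaded, slide the stage fully in to its end stop under the camera with the jars still standing on their spots. Set everything down gently, and leave the blue-lidded jar and the other things on the bench where they are.

Things in the scene. Friction and masses are not known exactly. Their poses are not given: they have to be found in the camera images.
- jar0: Specimen jar: clear glass with an ORANGE lid, squat cylinder 48 mm tall: white weighted base (lowest 12 mm, 56 mm diameter), glass (55 mm), lid (top 14 mm, 56 mm diameter); about 0.14 kg; brown insect inside. Origin: centre of its underside; z up along the jar. Three or four of the five orange-lidded jars are present (None when absent).
- jar1: Specimen jar: clear glass with an ORANGE lid, squat cylinder 48 mm tall: white weighted base (lowest 12 mm, 56 mm diameter), glass (55 mm), lid (top 14 mm, 56 mm diameter); about 0.14 kg; brown insect inside. Origin: centre of its underside; z up along the jar. Three or four of the five orange-lidded jars are present (None when absent).
- jar2: Specimen jar: clear glass with an ORANGE lid, squat cylinder 48 mm tall: white weighted base (lowest 12 mm, 56 mm diameter), glass (55 mm), lid (top 14 mm, 56 mm diameter); about 0.14 kg; brown insect inside. Origin: centre of its underside; z up along the jar. Three or four of the five orange-lidded jars are present (None when absent).
- jar3: Specimen jar: clear glass with an ORANGE lid, squat cylinder 48 mm tall: white weighted base (lowest 12 mm, 56 mm diameter), glass (55 mm), lid (top 14 mm, 56 mm diameter); about 0.14 kg; brown insect inside. Origin: centre of its underside; z up along the jar. Three or four of the five orange-lidded jars are present (None when absent).
- jar4: Specimen jar: clear glass with an ORANGE lid, squat cylinder 48 mm tall: white weighted base (lowest 12 mm, 56 mm diameter), glass (55 mm), lid (top 14 mm, 56 mm diameter); about 0.14 kg; brown insect inside. Origin: centre of its underside; z up along the jar. Three or four of the five orange-lidded jars are present (None when absent).
- reference: Reference bottle: opaque grey cylinder with a black band and white cap, 44 mm diameter, 75 mm tall, about 0.16 kg. It starts standing on the stage carriage. Origin: centre of its underside; z up.
- coaster: Round cork coaster fixed on the table, 100 mm diameter, 4 mm thick. Origin: centre of its underside.
- station: Fixed camera station: grey rail bed 150 mm wide, 20 mm high, from local y = -110 to +350 mm; cream camera on a boom over its origin (underside 178 mm, top 287 mm above the table), held by a steel post 24 mm thick, 280 mm high at local x = +135, y = -50 mm. Origin: on the table under the camera. Its y axis points along the rails from the camera to the loading end.
- carriage (a joint): Position in m of the sliding blue stage carriage on the station's rails: 0 = fully in, at its end stop under the camera; 0.20 = fully out, at its end stop at the loading end. It moves along the station's +y as the value grows, against about 2.5 N of friction, and stays where it is left. The carriage is a flat plate 220 x 220 mm whose top is 34 mm above the table.
- grip (a point): Centre of the top of the carriage's red grip, 75 mm above the table: an upright block 16 mm (station x) by 24 mm (station y), 44 mm tall, fixed to the carriage's loading-end edge, 124 mm from the carriage's centre. Moves with the carriage.
- spot0 (a point): Centre of one of the four flat white round spots (76 mm diameter, printed, level with the plate) on top of the carriage, in a square of 95 mm pitch. Moves with the carriage.
- spot1 (a point): Centre of one of the four flat white round spots (76 mm diameter, printed, level with the plate) on top of the carriage, in a square of 95 mm pitch. Moves with the carriage.
- spot2 (a point): Centre of one of the four flat white round spots (76 mm diameter, printed, level with the plate) on top of the carriage, in a square of 95 mm pitch. Moves with the carriage.
- spot3 (a point): Centre of one of the four flat white round spots (76 mm diameter, printed, level with the plate) on top of the carriage, in a square of 95 mm pitch. Moves with the carriage.
- bluejar: A jar like the specimen jars (56 mm diameter, 48 mm tall) but with a BLUE lid: already photographed, to be left alone. Origin: centre of its underside.
- rack: Lime-yellow tube rack, 70 x 150 x 50 mm high (y is its length); leave alone. Origin: centre of its underside.
- dishes: Two stacked clear Petri dishes, 90 mm diameter, 28 mm high together; leave alone. Origin: centre of the underside.
- marker: Black marker pen with blue cap, 133 mm long and 14 mm thick, lying down; leave alone. Origin: on the table under the black barrel's middle; x towards the cap.
- beaker: Small glass beaker, 70 mm diameter, 55 mm high; leave alone. Origin: centre of its underside.
Not all that is in view belongs to the job. There is more than one size of the reference; the one meant has the size given above.

How it is judged (in metres and radians):
On the way, in this order (a step that is already met when the one before it is completed fails the run):
1. the stage is slid fully out to its loading end stop (value of joint carriage above 0.194 m), for 0.2 s.
2. with the stage out, the reference bottle stands on the coaster and every orange-lidded jar stands on a white spot (value of joint carriage above 0.17 m and horizontal distance between reference and coaster below 0.029 m and height (world z) of reference between 0.001 and 0.009 m and angle between each of reference, jar0, jar1, jar2, jar3, jar4's own z axis and vertical below 0.1 rad and linear speed of each of reference, jar0, jar1, jar2, jar3, jar4 below 0.03 m/s and (distance between jar0 and spot0 below 0.012 m or distance between jar0 and spot1 below 0.012 m or distance between jar0 and spot2 below 0.012 m or distance between jar0 and spot3 below 0.012 m) and (distance between jar1 and spot0 below 0.012 m or distance between jar1 and spot1 below 0.012 m or distance between jar1 and spot2 below 0.012 m or distance between jar1 and spot3 below 0.012 m) and (distance between jar2 and spot0 below 0.012 m or distance between jar2 and spot1 below 0.012 m or distance between jar2 and spot2 below 0.012 m or distance between jar2 and spot3 below 0.012 m) and (distance between jar3 and spot0 below 0.012 m or distance between jar3 and spot1 below 0.012 m or distance between jar3 and spot2 below 0.012 m or distance between jar3 and spot3 below 0.012 m) and (distance between jar4 and spot0 below 0.012 m or distance between jar4 and spot1 below 0.012 m or distance between jar4 and spot2 below 0.012 m or distance between jar4 and spot3 below 0.012 m)), for 0.3 s.
At the end, for the whole second after the job is handed in: The carriage is within 5 mm of its inner end stop, every orange-lidded jar present stands upright (within 0.1 rad), at rest, with its base centre within 12 mm of the centre of a white spot, and the reference bottle stands upright at rest on the cork coaster, its centre within 29 mm of the coaster's (value of joint carriage below 0.005 m and horizontal distance between reference and coaster below 0.029 m and height (world z) of reference between 0.001 and 0.009 m and angle between each of reference, jar0, jar1, jar2, jar3, jar4's own z axis and vertical below 0.1 rad and linear speed of each of reference, jar0, jar1, jar2, jar3, jar4 below 0.03 m/s and (distance between jar0 and spot0 below 0.012 m or distance between jar0 and spot1 below 0.012 m or distance between jar0 and spot2 below 0.012 m or distance between jar0 and spot3 below 0.012 m) and (distance between jar1 and spot0 below 0.012 m or distance between jar1 and spot1 below 0.012 m or distance between jar1 and spot2 below 0.012 m or distance between jar1 and spot3 below 0.012 m) and (distance between jar2 and spot0 below 0.012 m or distance between jar2 and spot1 below 0.012 m or distance between jar2 and spot2 below 0.012 m or distance between jar2 and spot3 below 0.012 m) and (distance between jar3 and spot0 below 0.012 m or distance between jar3 and spot1 below 0.012 m or distance between jar3 and spot2 below 0.012 m or distance between jar3 and spot3 below 0.012 m) and (distance between jar4 and spot0 below 0.012 m or distance between jar4 and spot1 below 0.012 m or distance between jar4 and spot2 below 0.012 m or distance between jar4 and spot3 below 0.012 m)); the robot touches nothing.
It fails at once if a bystander is shoved away (more than 40 mm) (distance of any of bluejar, rack, dishes, marker, beaker from where it was at the start of the episode above 0.04 m).
It fails at once if a jar is dropped or banged onto the stage, or the reference bottle onto the coaster (over 45 N) (contact force between any of jar0, jar1, jar2, jar3, jar4 and station above 45 N or contact force between reference and coaster above 45 N).
Of jar0, jar1, jar2, jar3, jar4 only 3 to 4 are there at a start; the rules pass over those that are not, and their reading is None.
At some moment in a run one of jar0, jar1, jar2, jar3, jar4 may be knocked a few centimetres aside while the robot is not near it.
It also fails if it takes over 210 s, if anything falls off the work surface, if the arm or the gripper's body presses on something with over 40 N, if the wrist force passes 120 N, or if a joint passes its speed limit or range.

## Working session

There is one attempt and no reset: what is moved stays moved. The work goes in short steps, Python scripts to look and compute and a tool call to move; the robot and the scene stay as the last step left them, time stands still between calls to the robot, and variables do not carry over. Pictures are saved under pics/ and viewed, and the job is handed in when it is done.

Besides the shell and the picture viewer there is one more tool, called after "Call:" as a command line: name --pt "numbers of a row" for each row, then --argument value for the rest. play_rows: Moves the arm, as the interface text tells. Its arguments: {"type":"object","properties":{"commands":{"type":"array","items":{"type":"array","items":{"type":"number"}}},"squeeze":{"type":"number"}},"required":["commands"]}

```bash
ls; mkdir -p pics; python3 - <<'E'
from station import arm
import cv2,json
s=arm.sense();print(s)
for n in ["scene","top","wrist"]:
    c=arm.calibration(n);print(n,c)
    im,d=arm.get_image(n);cv2.imwrite(f"pics/{n}0.png",im[:,:,::-1])
E
```

```text
pics
{'t': 0.0, 'qpos': array([ 1.01801948,  0.39919727,  0.04503652,  1.53789057, -0.01866746,
        1.20689489, -0.05071756]), 'joint_velocities': array([ 0.00038261, -0.00213258,  0.00293693,  0.00087707, -0.00143448,
       -0.00065838,  0.00115187]), 'joint_efforts': array([-5.16391756e-04, -4.75121355e+01,  1.36469465e+00, -2.54216963e+01,
        1.15617772e-02,  9.50164598e-03,  8.86455581e-06]), 'tcp_pos': array([ 284.66465939, -583.64079893,  230.2554232 ]), 'eef_rot': array([ 0.59905826,  0.37499826,  0.60029778, -0.37436357]), 'contact_force': array([ 0.12945767,  0.09776545, -0.36962905]), 'wrist_torque': array([0.05905049, 0.00460986, 0.03280501]), 'grip_width': 85.43826671420453}
scene {'intrinsics': array([[389.10990642,   0.        , 282.05612979],
       [  0.        , 389.10990642, 211.34949325],
       [  0.        ,   0.        ,   1.        ]]), 'camera_from_world': array([[ 7.34358164e-01,  6.78682963e-01, -1.03693798e-02,
        -3.91688556e+02],
       [-5.85935326e-01,  6.41565741e-01,  4.95048678e-01,
         2.80029238e+02],
       [ 3.42633742e-01, -3
[... 520 characters left out ...]
.86818821e-01, -3.55829747e-02,  9.81749754e-01,
        -9.46224757e+02],
       [ 0.00000000e+00,  0.00000000e+00,  0.00000000e+00,
         1.00000000e+00]])}
wrist {'intrinsics': array([[309.16408902,   0.        , 277.66721967],
       [  0.        , 309.16408902, 208.17535353],
       [  0.        ,   0.        ,   1.        ]]), 'camera_from_world': array([[ 4.38450712e-01, -8.98751737e-01, -2.50787368e-03,
        -6.49651528e+02],
       [ 8.64606082e-01,  4.22551547e-01, -2.71857523e-01,
         3.53162861e+01],
       [ 2.45392127e-01,  1.17027802e-01,  9.62334244e-01,
        -3.77592142e+02],
       [ 0.00000000e+00,  0.00000000e+00,  0.00000000e+00,
         1.00000000e+00]])}
```

View pics/top0.png

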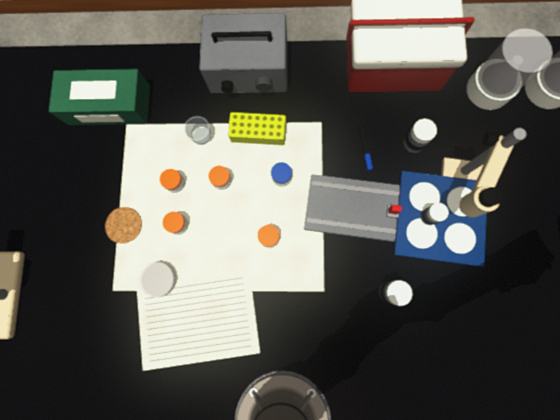

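View pics/scene0.png

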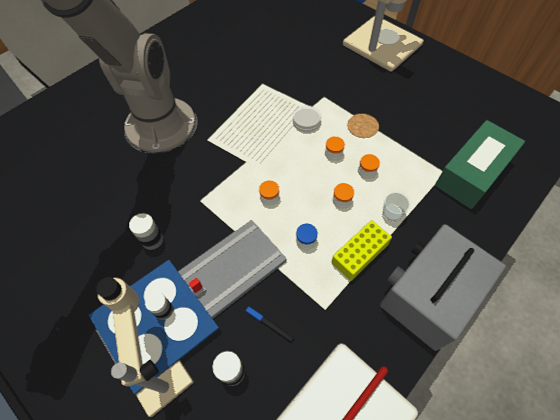

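View pics/wrist0.png

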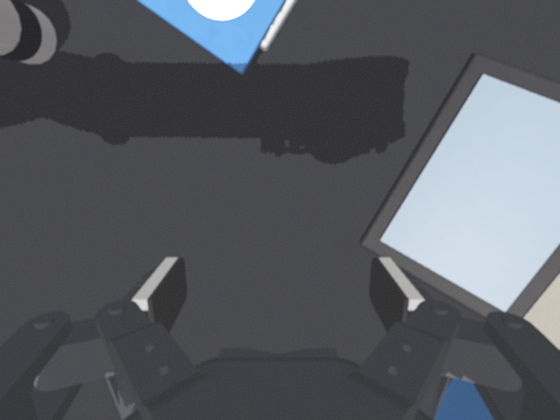

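```bash
cat > h.py <<'E'
import numpy as np, cv2
from scipy.spatial.transform import Rotation as R
from station import arm
def px2w(cal,u,v,z):
    K=cal["intrinsics"];T=cal["camera_from_world"]
    d=np.linalg.inv(K)@np.array([u,v,1.]); d=np.array([d[0],-d[1],-d[2]])
    Rw=T[:3,:3].T; o=-Rw@T[:3,3]; d=Rw@d
    return o+d*(z-o[2])/d[2]
def w2px(cal,p):
    c=cal["camera_from_world"]@np.append(p,1); q=cal["intrinsics"]@np.array([c[0],-c[1],-c[2]]); return q[:2]/q[2]
def blobs(im,lo,hi,amin=30):
    h=cv2.cvtColor(im,cv2.COLOR_RGB2HSV)
    m=cv2.inRange(h,np.array(lo),np.array(hi))
    n,l,st,c=cv2.connectedComponentsWithStats(m)
    return [(c[i].round(1),st[i].tolist()) for i in range(1,n) if st[i,4]>=amin]
def axes():
    s=arm.sense(); q=s["eef_rot"]; return s["tcp_pos"],R.from_quat([q[1],q[2],q[3],q[0]]).as_matrix()
def delta(target):
    p,A=axes(); return A.T@(np.array(target)-p)
E
python3 - <<'E'
from h import *
np.set_printoptions(precision=1,suppress=True)
p,A=axes();print(p);print(A)
for n in ["top","scene"]:
    cal=arm.calibration(n);im=cv2.imread(f"pics/{n}0.png")[:,:,::-1]
    print(n)
    for nm,lo,hi,z,a in [("orange",(6,180,120),(16,255,255),48,60),("blue",(100,120,60),(125,255,255),48,60),("red",(0,180,100),(4,255,255),75,10),("white",(0,0,200),(180,40,255),34,100),("cork",(10,80,80),(25,179,255),4,200)]:
        for c,st in blobs(im,lo,hi,a): print(nm,c,st,px2w(cal,*c,z))
E
```

```text
[ 284.8 -583.8  230.5]
[[-0.   0.9  0.4]
 [ 0.   0.4 -0.9]
 [-1.  -0.  -0. ]]
top
orange [218.7 175.6] [209, 166, 20, 20, 296] [604.5 165.7  48. ]
orange [170.1 178.8] [160, 170, 21, 19, 306] [596.7 293.4  48. ]
orange [173.2 221.7] [164, 212, 20, 20, 314] [483.3 278.7  48. ]
orange [268.1 235.1] [259, 226, 19, 20, 289] [448.5  34.8  48. ]
blue [368.1 161.2] [364, 153, 9, 18, 115] [ 640.4 -222.6   48. ]
blue [281.1 172.3] [272, 163, 19, 20, 306] [612.3   2.8  48. ]
blue [437.6 222.7] [394, 171, 93, 95, 3513] [ 479.1 -389.1   48. ]
red [414.5  20.9] [350, 18, 124, 7, 441] [1024.4 -356.1   75. ]
red [395.2 208.5] [391, 205, 10, 8, 57] [ 510.5 -279.2   75. ]
white [406.2   8.7] [353, 0, 110, 19, 2008] [1093.3 -348.7   34. ]
white [409.1  44.2] [354, 26, 112, 37, 3830] [ 982.1 -350.6   34. ]
white [524.5  32.8] [508, 29, 34, 8, 167] [1010.4 -667.5   34. ]
white [490.9  89.9] [476, 67, 41, 33, 119] [ 841.8 -560.5   34. ]
white [92.6 89.5] [70, 81, 46, 18, 803] [860.1 532.8  34. ]
white [424.6 129.2] [414, 119, 22, 21, 374] [ 732.  -377.3   34. ]
white [214.1 238.6] [113, 123, 211, 247, 36
[... 1295 characters left out ...]
, 137, 38, 34, 640] [828.5 557.7  34. ]
white [140.3 223.8] [130, 215, 22, 19, 310] [ 269.5 -268.1   34. ]
white [158.7 293.2] [144, 278, 32, 33, 754] [ 456.  -353.8   34. ]
white [182.1 324.3] [165, 308, 33, 33, 741] [ 554.8 -363.5   34. ]
white [143.4 349.5] [139, 334, 12, 30, 163] [ 533.8 -458.7   34. ]
white [331.4 388.2] [278, 344, 98, 76, 3802] [ 894.  -234.5   34. ]
white [226.2 365.7] [213, 352, 27, 29, 616] [ 695.7 -356.    34. ]
white [386.6 405.7] [354, 381, 63, 39, 1415] [ 999.8 -182.4   34. ]
cork [399.9  12.5] [384, 0, 28, 24, 274] [243.1 991.5   4. ]
cork [500.1  35.1] [413, 0, 147, 96, 9036] [ 596.2 1124.7    4. ]
cork [362.8 125.1] [347, 113, 32, 25, 603] [485.  429.8   4. ]
```

```bash
python3 - <<'E'
import cv2
a=cv2.imread("pics/top0.png")[120:310,380:540];cv2.imwrite("pics/c1.png",cv2.resize(a,None,fx=3,fy=3,interpolation=2))
a=cv2.imread("pics/scene0.png")[190:400,70:270];cv2.imwrite("pics/c2.png",cv2.resize(a,None,fx=2.8,fy=2.8,interpolation=2))
E
```

```text
(no output)
```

View pics/c1.png

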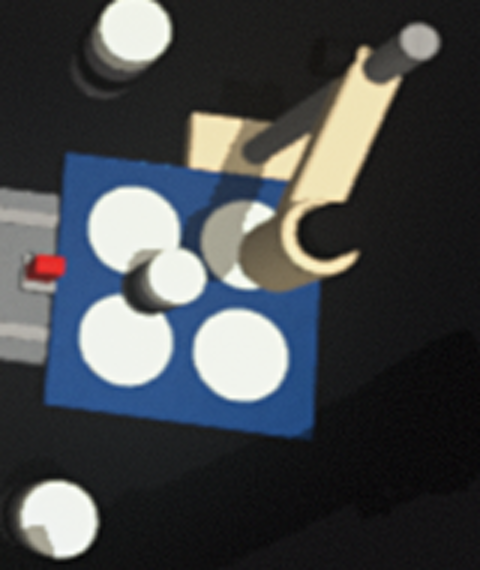

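View pics/c2.png

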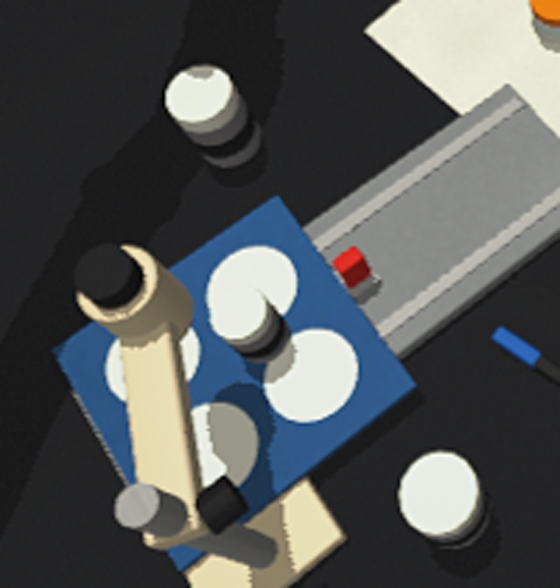

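```bash
cat >> h.py <<'E'
def plan(pts,step=58):
    """pts: list of (x,y,z); prints cumulative tool-axis shift in m with rows count"""
    p,A=axes(); print("tcp",p.round(1),"zyaw",np.degrees(np.arctan2(A[1,2],A[0,2])).round(2),"tilt",A[:,0].round(3))
    last=p
    for t in pts:
        t=np.array(t,float); d=A.T@(t-p)/1000
        print(t,"->",d.round(4),"rows",int(np.ceil(np.linalg.norm(t-last)/step))); last=t
E
python3 - <<'E'
from h import *
for n in ["top"]:
    cal=arm.calibration(n)
    for c in [(178/3+380,277/3+120)]: print(px2w(cal,*c,109), px2w(cal,c[0]+9.6,c[1],109)-px2w(cal,*c,109))
cal=arm.calibration("scene"); print(px2w(cal,70+243/2.8,190+312/2.8,109))
plan([(320,-560,230),(330,-280,200),(510,-280,150),(510,-280,45)])
E
```

```text
[ 494.6559231 -373.1940096  109.       ] [ -0.07376108 -22.26458323   0.        ]
[ 502.53657365 -368.84813554  109.        ]
tcp [ 284.8 -583.8  230.5] zyaw -63.99 tilt [-0.001  0.001 -1.   ]
[ 320. -560.  230.] -> [ 0.0005  0.0421 -0.0059] rows 1
[ 330. -280.  200.] -> [ 0.0309  0.1739 -0.2531] rows 5
[ 510. -280.  150.] -> [ 0.0807  0.3356 -0.1741] rows 4
[ 510. -280.   45.] -> [ 0.1857  0.3357 -0.174 ] rows 2
```

Call:
play_rows --pt "0 0.042 -0.006 0 0.06" --pt "0.006 0.068 -0.055 -10 0.06" --pt "0.012 0.095 -0.105 -20 0.06" --pt "0.018 0.121 -0.154 -30 0.06" --pt "0.024 0.148 -0.204 -40 0.06" --pt "0.031 0.174 -0.253 -50 0.06" --pt "0.045 0.215 -0.233 -57.6 0.06" --pt "0.055 0.255 -0.213 -57.6 0.06" --pt "0.07 0.296 -0.193 -57.6 0.06" --pt "0.08 0.336 -0.174 -57.6 0.06" --pt "0.08 0.336 -0.174 -57.6 0.06" --squeeze 40

```text
t: 1.52
tcp_pos: [513.2, -278.6, 149.9]
eef_rot: [0.706, 0.039, 0.706, -0.037]
contact_force: [-1.1, 0.6, 0.4]
grip_width: 59.7
```

```bash
python3 - <<'E'
from h import *
cal=arm.calibration("wrist");im,d=arm.get_image("wrist");cv2.imwrite("pics/w1.png",im[:,:,::-1])
for c,st in blobs(im,(0,180,60),(4,255,255),30): print(c,st,px2w(cal,*c,75))
h=cv2.cvtColor(im,cv2.COLOR_RGB2HSV)
plan([(510,-280,45)])
print(arm.sense()["t"])
E
```

```text
[276.8 216.6] [268, 197, 19, 39, 661] [ 512.91367194 -277.63941042   75.        ]
tcp [ 511.1 -279.6  150.2] zyaw -6.29 tilt [-0.002  0.001 -1.   ]
[ 510. -280.   45.] -> [ 0.1052 -0.0007 -0.0008] rows 2
1.575
```

View pics/w1.png

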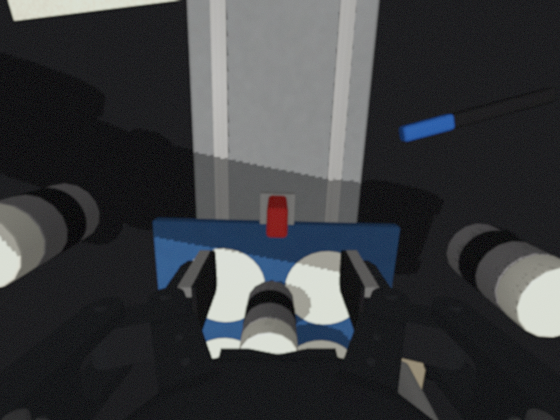

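```bash
python3 - <<'E'
from h import *
cal=arm.calibration("wrist");im=cv2.imread("pics/w1.png")
cv2.imwrite("pics/c3.png",cv2.resize(im[170:260,230:330],None,fx=6,fy=6,interpolation=0))
T=cal["camera_from_world"];print(-T[:3,:3].T@T[:3,3])
for v in (197,210,236): print(v,px2w(cal,277,v,75))
E
```

```text
[ 519.1128504  -212.2698958   291.32345451]
197 [ 512.43673936 -264.14478929   75.        ]
210 [ 511.36554566 -273.81439034   75.        ]
236 [ 509.14543508 -293.85519498   75.        ]
```

View pics/c3.png

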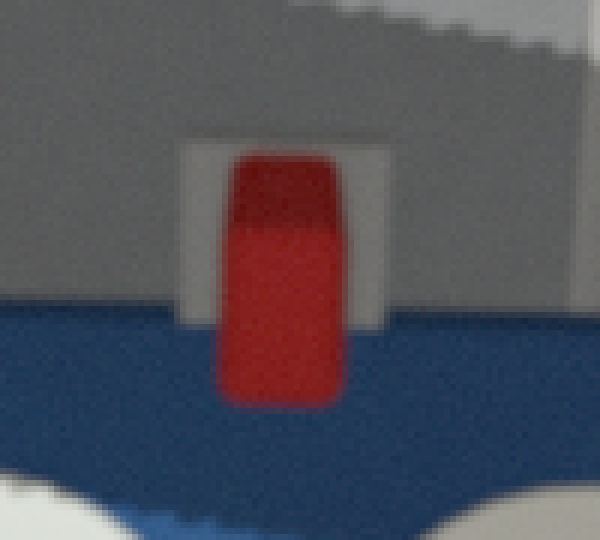

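Call:
play_rows --pt "0.05 -0.002 -0.001 0 0.06" --pt "0.09 -0.002 -0.001 0 0.06" --pt "0.105 -0.002 -0.001 0 0.05" --pt "0.105 -0.002 -0.001 0 0.05" --pt "0.105 -0.002 -0.001 0 0.0" --pt "0.105 -0.002 -0.001 0 0.0" --pt "0.105 -0.002 -0.001 0 0.0" --pt "0.105 -0.002 -0.001 0 0.0" --pt "0.105 -0.002 -0.001 0 0.0" --squeeze 40

```text
t: 2.7
tcp_pos: [512.4, -283.3, 48.5]
eef_rot: [0.708, 0.039, 0.704, -0.04]
contact_force: [4.3, -1.3, 6.3]
grip_width: 15.1
```

Call:
play_rows --pt "0 0.005 0 0 0" --pt "0 0.015 0 0 0" --pt "0 0.03 0 0 0" --pt "0 0.048 0 0 0" --pt "0 0.068 0 0 0" --pt "0 0.09 0 0 0" --pt "0 0.112 0 0 0" --pt "0 0.134 0 0 0" --pt "0 0.154 0 0 0" --pt "0 0.172 0 0 0" --pt "0 0.185 0 0 0" --pt "0 0.19 0 0 0"

```text
t: 4.2
tcp_pos: [538.2, -94.9, 48.5]
eef_rot: [0.712, 0.039, 0.7, -0.04]
contact_force: [15.5, -4.9, -5.2]
grip_width: 15.9
```

Call:
play_rows --pt "0 0.005 0 0 0" --pt "0 0.01 0 0 0" --pt "0 0.014 0 0 0" --pt "0 0.014 0 0 0"

```text
t: 4.7
tcp_pos: [538.8, -90.7, 48.5]
eef_rot: [0.711, 0.038, 0.701, -0.046]
contact_force: [14.7, -19.3, -4.7]
grip_width: 15.5
```

```bash
python3 - <<'E'
from h import *
im,d=arm.get_image("top");cv2.imwrite("pics/top1.png",im[:,:,::-1])
cal=arm.calibration("top")
for c,st in blobs(im,(0,0,170),(180,50,255),100): print(c,st,px2w(cal,*c,34))
im,d=arm.get_image("scene");cv2.imwrite("pics/scene1.png",im[:,:,::-1])
print(arm.sense())
E
```

```text
[406.    8.8] [352, 0, 112, 20, 2047] [1092.99703593 -348.10494782   34.        ]
[409.2  44.4] [353, 25, 114, 39, 4093] [ 981.52695056 -350.83253508   34.        ]
[524.5  33.5] [507, 29, 37, 9, 261] [1008.3016295  -667.27372773   34.        ]
[516.3  60.5] [508, 54, 17, 15, 152] [ 927.15447328 -636.5183619    34.        ]
[491.3  89.8] [476, 67, 43, 34, 170] [ 842.11951258 -561.61476795   34.        ]
[545.1  87.4] [537, 72, 23, 28, 102] [ 846.85086521 -703.67637011   34.        ]
[92.7 89.5] [69, 80, 48, 20, 831] [860.07898937 532.52089308  34.        ]
[424.6 129.3] [413, 119, 24, 22, 403] [ 731.76172286 -377.31608025   34.        ]
[209.5 239.3] [113, 122, 209, 248, 35416] [439.50911769 186.54762586  34.        ]
[385.4 191.5] [371, 177, 30, 30, 703] [ 562.95074394 -266.57400222   34.        ]
[384.4 226.9] [371, 213, 27, 30, 603] [ 470.72544672 -259.92809432   34.        ]
[445.4 237.6] [408, 232, 75, 13, 245] [ 443.31101804 -410.76579853   34.        ]
[404.2 287.2] [394, 281, 18, 18, 144] [ 320.7694429  -301.68652422   34.        ]
[251.2 399. ] [238, 378, 33, 42, 427] [59.42049629 71.84382808 34.        ]
{'t': 4.8, 'qpos': array([ 0.32426445,  0.4312493 , -0.29760535,  1.96196533,  0.19505653,
        0.75959564, -0.20623958]), 'joint_velocities': array([ 0.00154538, -0.00237335, -0.00031178, -0.00076834, -0.00039293,
       -0.00028147,  0.00209303]), 'joint_efforts': array([ -9.39568698, -41.73040152, -12.13795781,  -9.98473316,
        -3.87083977,   3.44787151,   0.44223891]), 'tcp_pos': array([538.81775424, -90.69878232,  48.51772415]), 'eef_rot': array([ 0.71117408,  0.03798411,  0.70050035, -0.04569353]), 'contact_force': array([ 15.46844179, -19.48766653,  -4.6526408 ]), 'wrist_torque': array([-3.64325712, -2.3895686 , -0.49097669]), 'grip_width': 14.90657607400468}
```

View pics/top1.png

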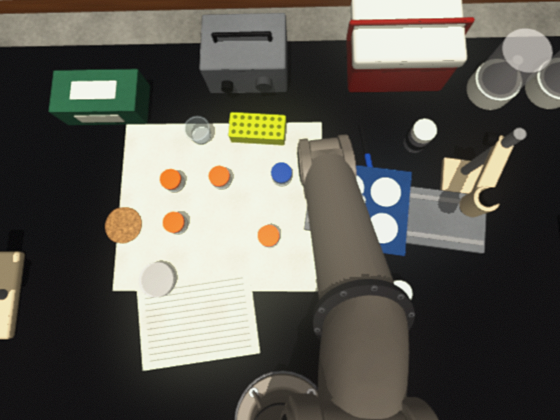

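View pics/scene1.png

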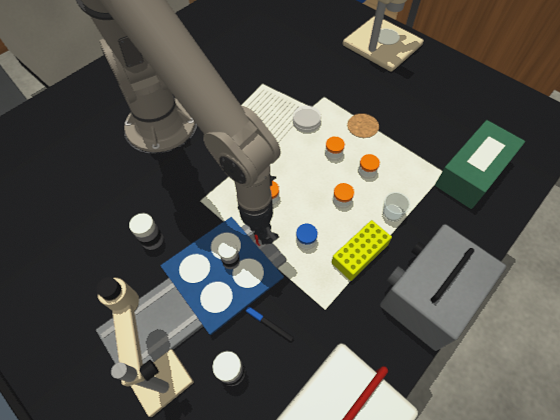

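Call:
play_rows --pt "0 0.0 0.005 0 0" --pt "0 0.004 0.005 0 0" --pt "0 0.007 0.006 0 0" --pt "0 0.007 0.006 0 0"

```text
t: 5.3
tcp_pos: [538.8, -90.4, 48.3]
eef_rot: [0.706, 0.036, 0.705, -0.05]
contact_force: [-0.8, -27.4, 10.7]
grip_width: 15.4
```

Call:
play_rows --pt "0 -0.016 0 0 0" --pt "0 -0.016 0 0 0" --pt "0 -0.016 0 0 0.05" --pt "0 -0.016 0 0 0.05" --pt "0 -0.016 0 0 0.05" --pt "-0.05 -0.016 0 0 0.06" --pt "-0.1 -0.016 0 0 0.0854" --pt "-0.13 -0.04 0 0 0.0854" --pt "-0.13 -0.07 0 0 0.0854" --pt "-0.13 -0.07 0 0 0.0854"

```text
t: 6.55
tcp_pos: [530.2, -145.7, 176.2]
eef_rot: [0.706, 0.04, 0.706, -0.041]
contact_force: [0.1, -0.1, -0.4]
grip_width: 85.0
```

```bash
python3 - <<'E'
from h import *
plan([])
cal=arm.calibration("wrist");im,d=arm.get_image("wrist");cv2.imwrite("pics/w2.png",im[:,:,::-1])
T=cal["camera_from_world"];print(-T[:3,:3].T@T[:3,3])
E
```

```text
tcp [ 530.2 -145.7  176.2] zyaw -6.64 tilt [-0.001 -0.002 -1.   ]
[538.52845285 -78.01635792 317.07278902]
```

View pics/w2.png

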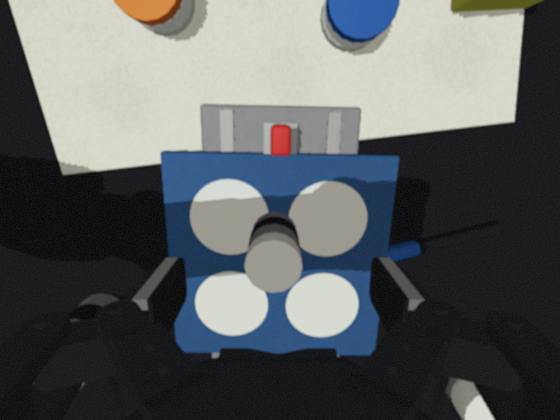

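```bash
python3 - <<'E'
from h import *
np.set_printoptions(precision=1,suppress=True)
cal=arm.calibration("wrist");im=cv2.imread("pics/w2.png")[:,:,::-1]
h=cv2.cvtColor(im,cv2.COLOR_RGB2HSV)
m=cv2.inRange(h,np.array((0,0,110)),np.array((180,60,255)));m[:,:170]=0;m[:170]=0;m[:,400:]=0
cs,_=cv2.findContours(m,cv2.RETR_EXTERNAL,cv2.CHAIN_APPROX_NONE)
for c in cs:
    if cv2.contourArea(c)<500: continue
    (x,y),r=cv2.minEnclosingCircle(c)
    e=cv2.fitEllipse(cv2.convexHull(c)); print(e, px2w(cal,*e[0],34),px2w(cal,*e[0],109))
for u,v in [(280,126),(280,143),(280,157)]: print(px2w(cal,u,v,75))
cv2.imwrite("pics/m2.png",m)
E
```

```text
((327.51947021484375, 218.04945373535156), (75.32941436767578, 79.22786712646484), 68.94320678710938) [ 575.5 -170.3   34. ] [ 565.7 -145.3  109. ]
((263.57513427734375, 267.1033020019531), (158.62025451660156, 200.6130828857422), 125.3727035522461) [ 508.1 -214.7   34. ] [ 516.2 -177.9  109. ]
[539.5 -79.8  75. ]
[538.1 -92.3  75. ]
[ 536.9 -102.9   75. ]
```

View pics/m2.png

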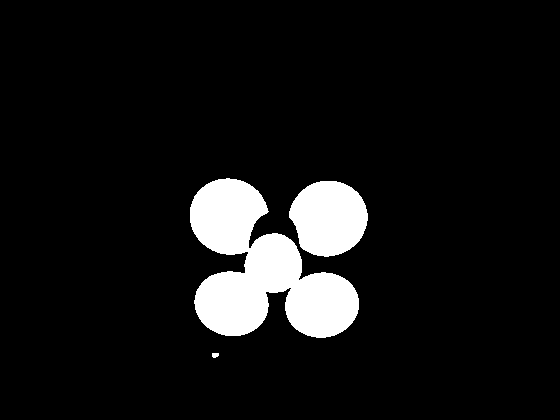

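```bash
python3 - <<'E'
from h import *
np.set_printoptions(precision=1,suppress=True)
cal=arm.calibration("wrist")
P=[px2w(cal,u,v,34)[:2] for u,v in [(229,217),(328,218),(231.5,303.5),(322,305)]]
for p in P: print(p)
print(np.mean(P,0)); print([np.linalg.norm(P[i]-P[j]) for i,j in((0,1),(2,3),(0,2),(1,3))])
d=P[0]+P[1]-P[2]-P[3];print("station y dir from +y deg",np.degrees(np.arctan2(d[0],d[1])))
d=P[1]+P[3]-P[0]-P[2];print(np.degrees(np.arctan2(-d[1],d[0])))
c=px2w(cal,273,263,109);print("cap",c, px2w(cal,245,263,109),px2w(cal,302,263,109))
plan([c+[0,0,-43]])
E
```

```text
[ 481.8 -158.6]
[ 575.9 -170.3]
[ 469.7 -252.2]
[ 563.1 -264.5]
[ 522.6 -211.4]
[np.float64(94.89834735773582), np.float64(94.27419664364544), np.float64(94.32634430297598), np.float64(95.057382031349)]
station y dir from +y deg 7.555656977888507
7.297483232229223
cap [ 523.5 -175.4  109. ] [ 503.  -173.1  109. ] [ 544.6 -177.8  109. ]
tcp [ 530.4 -143.6  175.9] zyaw -6.5 tilt [-0.  0. -1.]
[ 523.5 -175.4   66. ] -> [ 0.1 -0.  -0. ] rows 2
```

```bash
python3 - <<'E'
from h import *
np.set_printoptions(precision=4,suppress=True)
plan([(523.5,-175.4,64)])
E
```

```text
tcp [ 530.4 -143.6  175.9] zyaw -6.5 tilt [-0.001  0.    -1.   ]
[ 523.5 -175.4   64. ] -> [ 0.1119 -0.0324 -0.0031] rows 3
```

Call:
play_rows --pt "0 -0.032 -0.003 0 0.0854" --pt "0.03 -0.032 -0.003 0 0.0854" --pt "0.08 -0.032 -0.003 0 0.0854" --pt "0.112 -0.032 -0.003 0 0.0854" --pt "0.112 -0.032 -0.003 0 0.0854" --pt "0.112 -0.032 -0.003 0 0.03" --pt "0.112 -0.032 -0.003 0 0.03" --pt "0.112 -0.032 -0.003 0 0.03" --pt "0.112 -0.032 -0.003 0 0.03" --pt "0.112 -0.032 -0.003 0 0.03" --pt "0.112 -0.032 -0.003 0 0.03" --squeeze 35

```text
t: 7.98
tcp_pos: [525.6, -174.6, 66.0]
eef_rot: [0.707, 0.039, 0.705, -0.04]
contact_force: [-1.1, 0.3, 6.7]
grip_width: 43.4
```

```bash
python3 - <<'E'
from h import *
np.set_printoptions(precision=4,suppress=True)
cal=arm.calibration("top");
for st in [(122.8,224.7)]: print(px2w(cal,*st,4))
for c in [(158,279)]: print("dishes",px2w(cal,*c,28))
plan([(523.5,-175.4,150),(483.5,429.5,150),(483.5,429.5,36)])
print(arm.sense()["contact_force"])
E
```

```text
[482.1888 429.5302   4.    ]
dishes [338.9787 316.0156  28.    ]
tcp [ 525.6 -174.6   66. ] zyaw -6.39 tilt [ 0.002 -0.001 -1.   ]
[ 523.5 -175.4  150. ] -> [-0.084  -0.0011 -0.0018] rows 2
[483.5 429.5 150. ] -> [-0.0846  0.5956 -0.1089] rows 11
[483.5 429.5  36. ] -> [ 0.0294  0.5956 -0.1092] rows 2
[-1.0508  0.3496  6.7072]
```

Call:
play_rows --pt "-0.03 0 0 0 0.03" --pt "-0.075 0 0 0 0.03" --pt "-0.095 0.02 -0.004 0 0.03" --pt "-0.095 0.06 -0.011 0 0.03" --pt "-0.095 0.11 -0.02 0 0.03" --pt "-0.095 0.165 -0.03 0 0.03" --pt "-0.095 0.22 -0.04 0 0.03" --pt "-0.095 0.275 -0.05 0 0.03" --pt "-0.095 0.33 -0.06 0 0.03" --pt "-0.095 0.385 -0.07 0 0.03" --pt "-0.095 0.43 -0.078 0 0.03" --pt "-0.095 0.47 -0.086 0 0.03"

```text
t: 9.48
tcp_pos: [489.1, 305.1, 158.5]
eef_rot: [0.706, 0.038, 0.707, -0.039]
contact_force: [0.2, -0.8, -1.8]
grip_width: 43.0
```

Call:
play_rows --pt "0 0.05 -0.009 0 0.03" --pt "0 0.09 -0.016 0 0.03" --pt "0 0.11 -0.02 0 0.03" --pt "0 0.119 -0.022 0 0.03" --pt "0 0.119 -0.022 0 0.03" --pt "0 0.119 -0.022 0 0.03"

```text
t: 10.22
tcp_pos: [483.7, 420.8, 159.1]
eef_rot: [0.706, 0.04, 0.706, -0.041]
contact_force: [0.1, -1.0, -0.6]
grip_width: 43.3
```

```bash
python3 - <<'E'
from h import *
np.set_printoptions(precision=4,suppress=True)
cal=arm.calibration("wrist");im,d=arm.get_image("wrist");cv2.imwrite("pics/w3.png",im[:,:,::-1])
plan([(483.5,429.5,36)]);print(arm.sense()["grip_width"])
for c,st in blobs(im,(8,80,60),(25,200,255),300): print(c,st,px2w(cal,*c,4))
E
```

```text
tcp [483.8 421.  159.2] zyaw -6.54 tilt [ 0.    -0.002 -1.   ]
[483.5 429.5  36. ] -> [ 0.1232  0.0086 -0.0013] rows 3
43.29459994884955
[275.4 178.6] [226, 132, 100, 95, 7510] [483.4354 435.0872   4.    ]
[424.7 405.2] [401, 390, 46, 30, 614] [631.3134 137.8308   4.    ]
```

View pics/w3.png

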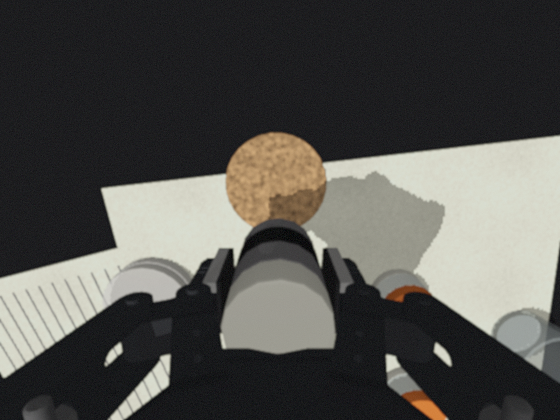

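Call:
play_rows --pt "0.03 0.01 -0.001 0 0.03" --pt "0.07 0.01 -0.001 0 0.03" --pt "0.1 0.01 -0.001 0 0.03" --pt "0.113 0.01 -0.001 0 0.03" --pt "0.117 0.01 -0.001 0 0.03" --pt "0.117 0.01 -0.001 0 0.03" --pt "0.119 0.01 -0.001 0 0.03" --pt "0.119 0.01 -0.001 0 0.03"

```text
t: 11.28
tcp_pos: [483.3, 433.2, 40.9]
eef_rot: [0.706, 0.04, 0.706, -0.039]
contact_force: [0.6, -0.4, -1.2]
grip_width: 43.7
```

Call:
play_rows --pt "0.001 0 0 0 0.03" --pt "0.002 0 0 0 0.03" --pt "0.003 0 0 0 0.03" --pt "0.003 0 0 0 0.03"

```text
t: 11.78
tcp_pos: [482.9, 432.9, 37.1]
eef_rot: [0.706, 0.039, 0.706, -0.04]
contact_force: [0.1, -0.3, -1.9]
grip_width: 43.2
```

Call:
play_rows --pt "0.001 0 0 0 0.03" --pt "0.001 0 0 0 0.03" --pt "0.002 0 0 0 0.03" --pt "0.002 0 0 0 0.03"

```text
t: 12.28
tcp_pos: [483.0, 433.1, 36.1]
eef_rot: [0.706, 0.039, 0.706, -0.04]
contact_force: [-1.1, -1.7, 5.5]
grip_width: 43.4
```

Call:
play_rows --pt "0 0 0 0 0.05" --pt "0 0 0 0 0.06" --pt "0 0 0 0 0.07" --pt "0 0 0 0 0.0854" --pt "-0.04 0 0 0 0.0854" --pt "-0.09 0 0 0 0.0854" --pt "-0.12 -0.04 0.01 0 0.0854" --pt "-0.14 -0.1 0.02 0 0.0854" --pt "-0.14 -0.16 0.04 0 0.0854" --pt "-0.14 -0.2 0.05 0 0.0854" --pt "-0.14 -0.2 0.05 0 0.0854"

```text
t: 13.65
tcp_pos: [511.7, 223.5, 175.1]
eef_rot: [0.706, 0.041, 0.706, -0.043]
contact_force: [0.4, 0.1, -0.7]
grip_width: 85.8
```

```bash
cat >> h.py <<'E'
def orange(cal,im):
    out=[]
    for c,st in blobs(im,(5,170,60),(18,255,255),600):
        x,y,w,hh,a=st; u,v=x+(w-1)/2,y+(hh-1)/2
        e1=px2w(cal,x,v,48);e2=px2w(cal,x+w-1,v,48)
        print("orange",c,st,"at",px2w(cal,*c,48)[:2].round(1),"width",np.linalg.norm(e1-e2).round(1))
E
python3 - <<'E'
from h import *
np.set_printoptions(precision=4,suppress=True)
plan([])
cal=arm.calibration("wrist");im,d=arm.get_image("wrist");cv2.imwrite("pics/w4.png",im[:,:,::-1])
orange(cal,im)
print([px2w(cal,u,178,79) for u in ()])
im,d=arm.get_image("top");cv2.imwrite("pics/top4.png",im[:,:,::-1])
E
```

```text
tcp [511.7 223.5 175.1] zyaw -6.84 tilt [ 0.    -0.003 -1.   ]
orange [369.6 101.9] [336, 69, 68, 68, 3529] at [596.8 296.7] width 55.0
orange [237.2 136.8] [206, 106, 63, 63, 3135] at [484.6 282. ] width 52.4
orange [382.8 239.5] [354, 215, 59, 53, 2244] at [604.3 174. ] width 53.9
[]
```

View pics/w4.png

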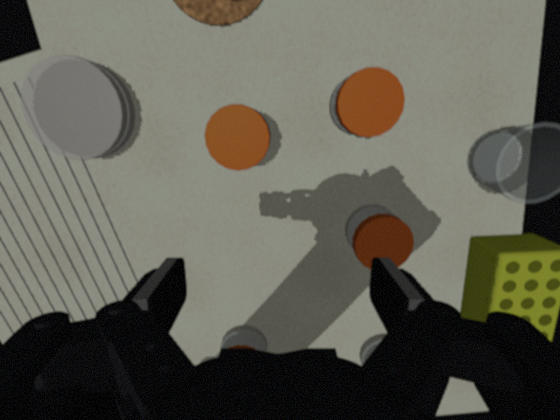

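View pics/top4.png

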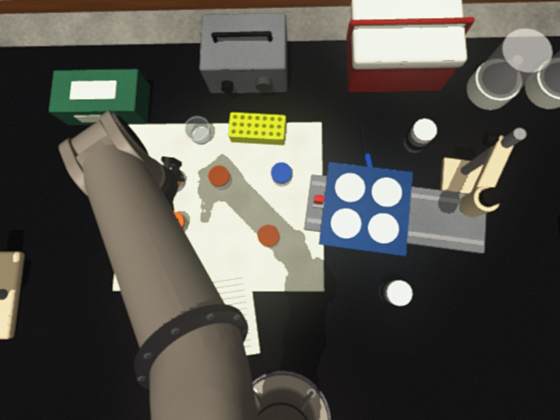

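```bash
python3 - <<'E'
from h import *
np.set_printoptions(precision=4,suppress=True)
plan([(484,280,175),(484,280,10)])
cal=arm.calibration("top");im=cv2.imread("pics/top4.png")[:,:,::-1]
for c,st in blobs(im,(0,0,170),(180,50,255),100):
  if c[0]>325 and c[1]>150: print(c,st,px2w(cal,*c,34))
E
```

```text
tcp [510.4 229.  175.5] zyaw -6.43 tilt [ 0.     0.001 -1.   ]
[484. 280. 175.] -> [ 0.0005  0.0477 -0.0319] rows 1
[484. 280.  10.] -> [ 0.1655  0.0476 -0.032 ] rows 3
[349.6 187. ] [335, 173, 30, 29, 693] [ 575.4314 -174.8954   34.    ]
[386.4 191.7] [372, 177, 30, 30, 706] [ 562.4072 -269.1114   34.    ]
[345.5 222.8] [331, 208, 30, 30, 718] [ 481.4779 -161.8601   34.    ]
[383.  227.7] [368, 213, 31, 30, 734] [ 468.6837 -256.3116   34.    ]
[445.4 237.6] [409, 232, 74, 13, 247] [ 443.311  -410.7658   34.    ]
[399.2 292.7] [387, 281, 25, 25, 498] [ 307.4689 -288.7997   34.    ]
```

Call:
play_rows --pt "0.01 0.047 -0.032 0 0.0854" --pt "0.06 0.047 -0.032 0 0.0854" --pt "0.11 0.047 -0.032 0 0.0854" --pt "0.15 0.047 -0.032 0 0.0854" --pt "0.165 0.047 -0.032 0 0.0854" --pt "0.165 0.047 -0.032 0 0.0854" --pt "0.165 0.047 -0.032 0 0.045" --pt "0.165 0.047 -0.032 0 0.045" --pt "0.165 0.047 -0.032 0 0.045" --pt "0.165 0.047 -0.032 0 0.045" --pt "0.165 0.047 -0.032 0 0.045" --squeeze 35

```text
t: 15.12
tcp_pos: [485.0, 279.9, 12.2]
eef_rot: [0.707, 0.04, 0.705, -0.039]
contact_force: [-1.2, -0.5, 6.1]
grip_width: 55.1
```

```bash
python3 - <<'E'
from h import *
np.set_printoptions(precision=4,suppress=True)
plan([(484,280,140),(500,-210,140)])
E
```

```text
tcp [485.  279.9  12.2] zyaw -6.4 tilt [ 0.003  0.002 -1.   ]
[484. 280. 140.] -> [-0.1278  0.0002 -0.0006] rows 3
[ 500. -210.  140.] -> [-0.1285 -0.4849  0.0699] rows 9
```

Call:
play_rows --pt "-0.03 0 0 0 0.045" --pt "-0.08 0 0 0 0.045" --pt "-0.12 -0.02 0.003 0 0.045" --pt "-0.13 -0.06 0.009 0 0.045" --pt "-0.13 -0.11 0.016 0 0.045" --pt "-0.13 -0.165 0.024 0 0.045" --pt "-0.13 -0.22 0.032 0 0.045" --pt "-0.13 -0.275 0.04 0 0.045" --pt "-0.13 -0.33 0.048 0 0.045" --pt "-0.13 -0.385 0.056 0 0.045" --pt "-0.13 -0.43 0.062 0 0.045" --pt "-0.13 -0.46 0.067 0 0.045"

```text
t: 16.62
tcp_pos: [498.4, -188.7, 140.6]
eef_rot: [0.706, 0.04, 0.706, -0.041]
contact_force: [-0.5, 1.3, -2.3]
grip_width: 55.0
```

Call:
play_rows --pt "0 -0.015 0.002 0 0.045" --pt "0 -0.025 0.003 0 0.045" --pt "0 -0.025 0.003 0 0.045" --pt "0 -0.025 0.003 0 0.045" --pt "0 -0.025 0.003 0 0.045" --pt "0 -0.025 0.003 0 0.045"

```text
t: 17.38
tcp_pos: [499.5, -210.2, 140.3]
eef_rot: [0.706, 0.039, 0.706, -0.039]
contact_force: [-0.4, 0.4, -2.4]
grip_width: 55.0
```

```bash
python3 - <<'E'
from h import *
np.set_printoptions(precision=4,suppress=True)
plan([]);print(arm.sense()["joint_velocities"],arm.sense()["grip_width"])
cal=arm.calibration("wrist");im,d=arm.get_image("wrist");cv2.imwrite("pics/w5.png",im[:,:,::-1])
plan([])
E
```

```text
tcp [ 499.5 -210.2  140.3] zyaw -6.34 tilt [ 0.  0. -1.]
[ 0.0022 -0.0005  0.0033 -0.0023  0.0004  0.      0.0018] 54.95329019265668
tcp [ 499.5 -210.4  140.3] zyaw -6.35 tilt [ 0. -0. -1.]
```

View pics/w5.png

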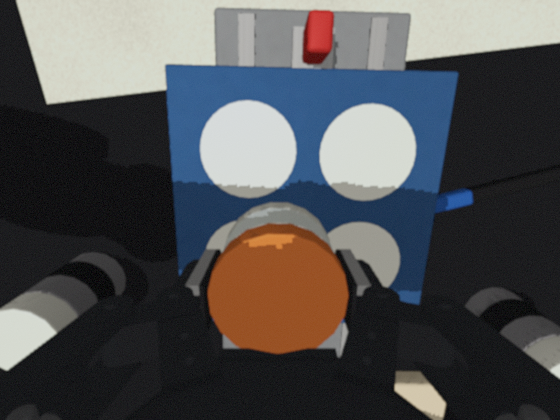

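```bash
cat >> h.py <<'E'
def spots(cal,im,z=34,vmin=110,k=100):
    g=cv2.inRange(cv2.cvtColor(im,cv2.COLOR_RGB2HSV),np.array((0,0,vmin)),np.array((180,60,255)))
    cs,_=cv2.findContours(g,cv2.RETR_EXTERNAL,cv2.CHAIN_APPROX_NONE)
    for c in cs:
        if cv2.contourArea(c)<k: continue
        e=cv2.fitEllipse(c); print("px",np.round(e[0],1),"axes",np.round(e[1],1),"fill",round(cv2.contourArea(c)/(np.pi*e[1][0]*e[1][1]/4),2),px2w(cal,*e[0],z)[:2].round(1))
E
python3 - <<'E'
from h import *
cal=arm.calibration("wrist");im=cv2.imread("pics/w5.png")[:,:,::-1]
spots(cal,im,k=1500)
E
```

```text
px [ 28.7 325.3] axes [54.8 88.7] fill 0.89 [ 256.6 -299. ]
px [304.  251.6] axes [ 82. 180.] fill 0.39 [ 517.8 -253.4]
px [367.3 151.5] axes [ 92.9 100.3] fill 1.0 [ 575.  -173.7]
px [247.7 148.5] axes [95.4 98.3] fill 1.0 [ 481.4 -160.9]
px [156.8  42.9] axes [ 88.8 767. ] fill 0.66 [426.5 -79.2]
```

```bash
cat >> h.py <<'E'
def held(cal,im,zlid):
    h=cv2.cvtColor(im,cv2.COLOR_RGB2HSV); m=cv2.inRange(h,np.array((4,150,50)),np.array((20,255,255)))
    m=cv2.morphologyEx(m,cv2.MORPH_CLOSE,np.ones((15,15)))
    c=max(cv2.findContours(m,cv2.RETR_EXTERNAL,cv2.CHAIN_APPROX_NONE)[0],key=cv2.contourArea)
    x,y,w,hh=cv2.boundingRect(c); u=x+(w-1)/2
    # topmost edge + width based
    t=px2w(cal,u,y,zlid);l=px2w(cal,x,y+w*.5,zlid);r=px2w(cal,x+w-1,y+w*.5,zlid);b=px2w(cal,u,y+hh-1,zlid)
    p,A=axes(); f=lambda q:(A.T@(q-p)).round(1)[1:]
    print("bbox",x,y,w,hh,"top edge",f(t),"L",f(l),"R",f(r),"bottom",f(b))
E
python3 - <<'E'
from h import *
cal=arm.calibration("wrist");im=cv2.imread("pics/w5.png")[:,:,::-1]
held(cal,im,176)
plan([(468.6,-255.8,140),(468.6,-255.8,52)])
E
```

```text
bbox 207 224 142 131 top edge [32.4  0.2] L [  3.6 -26.9] R [ 3.7 27.3] bottom [-23.5   0.2]
tcp [ 499.5 -210.4  140.3] zyaw -6.35 tilt [ 0. -0. -1.]
[ 468.6 -255.8  140. ] -> [ 0.0003 -0.0485 -0.0257] rows 1
[ 468.6 -255.8   52. ] -> [ 0.0883 -0.0485 -0.0257] rows 2
```

```bash
python3 - <<'E'
import cv2
im=cv2.imread("pics/w5.png")
cv2.imwrite("pics/c5.png",cv2.resize(im[190:370,190:370],None,fx=3.3,fy=3.3,interpolation=0))
E
```

```text
(no output)
```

View pics/c5.png

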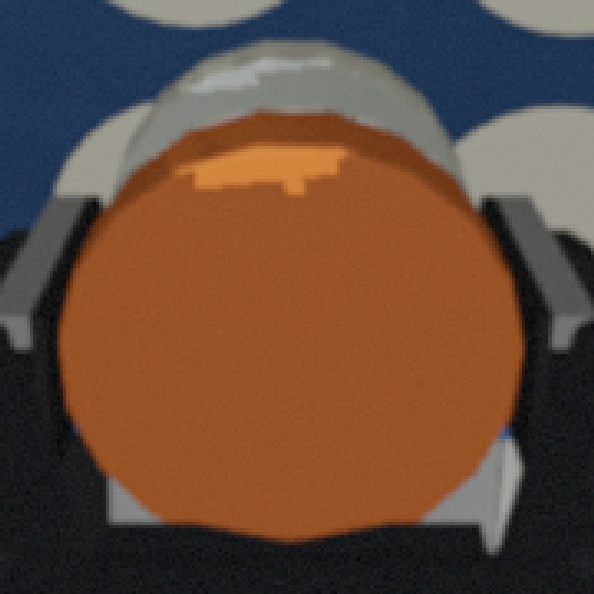

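Call:
play_rows --pt "0 -0.03 -0.016 0 0.045" --pt "0.01 -0.048 -0.0257 0 0.045" --pt "0.05 -0.0485 -0.0257 0 0.045" --pt "0.075 -0.0485 -0.0257 0 0.045" --pt "0.086 -0.0485 -0.0257 0 0.045" --pt "0.089 -0.0485 -0.0257 0 0.045" --pt "0.09 -0.0485 -0.0257 0 0.045" --pt "0.09 -0.0485 -0.0257 0 0.045"

```text
t: 18.42
tcp_pos: [469.2, -256.5, 51.2]
eef_rot: [0.707, 0.039, 0.705, -0.04]
contact_force: [-0.4, 0.0, -1.8]
grip_width: 54.9
```

Call:
play_rows --pt "0.001 0 0 0 0.045" --pt "0.002 0 0 0 0.045" --pt "0.003 0 0 0 0.045" --pt "0.004 0 0 0 0.045" --pt "0.004 0 0 0 0.045" --pt "0.004 0 0 0 0.045"

```text
t: 19.18
tcp_pos: [468.4, -256.2, 46.3]
eef_rot: [0.706, 0.039, 0.706, -0.04]
contact_force: [0.1, -0.3, -2.1]
grip_width: 54.7
```

Call:
play_rows --pt "0.001 0 0 0 0.045" --pt "0.001 0 0 0 0.045" --pt "0.002 0 0 0 0.045" --pt "0.002 0 0 0 0.045"

```text
t: 19.68
tcp_pos: [468.4, -256.3, 46.2]
eef_rot: [0.706, 0.039, 0.706, -0.04]
contact_force: [-4.8, 2.7, 13.5]
grip_width: 55.1
```

Call:
play_rows --pt "-0.001 0 0 0 0.045" --pt "-0.001 0 0 0 0.058" --pt "-0.001 0 0 0 0.062" --pt "-0.001 0 0 0 0.068" --pt "-0.001 0 0 0 0.072" --pt "-0.03 0 0 0 0.075" --pt "-0.08 0 0 0 0.0854" --pt "-0.12 0.03 -0.005 0 0.0854" --pt "-0.12 0.09 -0.015 0 0.0854" --pt "-0.12 0.15 -0.025 0 0.0854" --pt "-0.12 0.21 -0.035 0 0.0854" --pt "-0.12 0.243 -0.04 0 0.0854"

```text
t: 21.18
tcp_pos: [455.3, -6.8, 164.6]
eef_rot: [0.706, 0.038, 0.706, -0.038]
contact_force: [0.6, -0.6, 0.4]
grip_width: 85.2
```

Call:
play_rows --pt "0 0 0 0 0.0854" --pt "0 0 0 0 0.0854" --pt "0 0 0 0 0.0854"

```text
t: 21.55
tcp_pos: [455.7, -11.8, 164.1]
eef_rot: [0.706, 0.04, 0.706, -0.041]
contact_force: [0.2, 1.0, -0.5]
grip_width: 85.7
```

```bash
python3 - <<'E'
from h import *
np.set_printoptions(precision=4,suppress=True)
cal=arm.calibration("wrist");im,d=arm.get_image("wrist");cv2.imwrite("pics/w6.png",im[:,:,::-1])
orange(cal,im)
plan([(449,35.5,10)])
im,d=arm.get_image("top");cv2.imwrite("pics/top6.png",im[:,:,::-1])
cal=arm.calibration("top")
for c,st in blobs(im,(4,170,60),(18,255,255),60): print(c,st,px2w(cal,*c,48), px2w(cal,*c,82))
E
```

```text
orange [262.7 147.6] [231, 116, 65, 65, 3267] at [449.2  36.3] width 52.4
tcp [455.8 -11.7 164.2] zyaw -6.55 tilt [-0. -0. -1.]
[449.   35.5  10. ] -> [ 0.1541  0.0462 -0.0121] rows 3
[122.3   4.6] [0, 0, 287, 13, 2617] [1115.7461  463.0277   48.    ] [1088.5441  445.4427   82.    ]
[218.8 175.7] [209, 166, 20, 20, 307] [604.2547 165.4179  48.    ] [594.8394 158.1822  82.    ]
[170.1 178.7] [160, 169, 21, 20, 315] [597.0139 293.4308  48.    ] [587.8505 281.7434  82.    ]
[386.1 225.2] [375, 215, 23, 22, 389] [ 473.0759 -261.276    48.    ] [ 468.2224 -253.6737   82.    ]
```

View pics/w6.png

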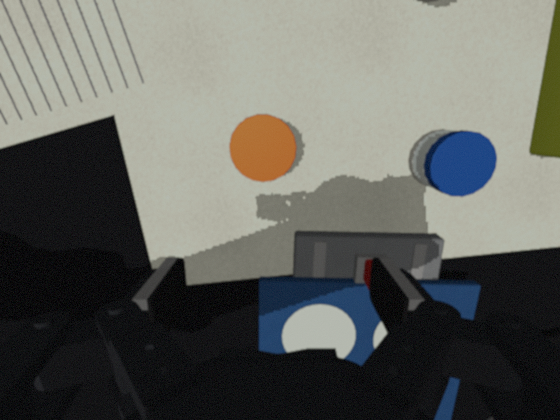

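View pics/top6.png

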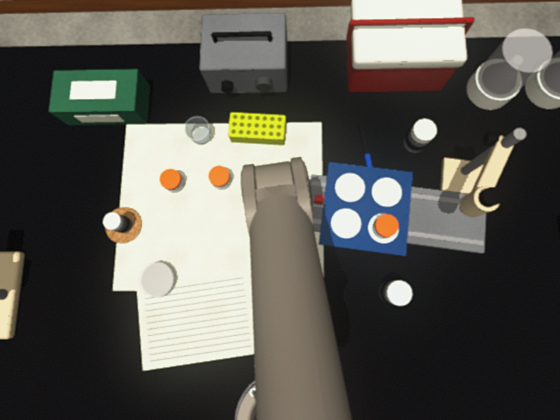

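Call:
play_rows --pt "0.0 0.046 -0.012 0 0.0854" --pt "0.05 0.0465 -0.012 0 0.0854" --pt "0.1 0.0465 -0.012 0 0.0854" --pt "0.14 0.0465 -0.012 0 0.0854" --pt "0.155 0.0465 -0.012 0 0.0854" --pt "0.155 0.0465 -0.012 0 0.0854" --pt "0.155 0.0465 -0.012 0 0.045" --pt "0.155 0.0465 -0.012 0 0.045" --pt "0.155 0.0465 -0.012 0 0.045" --pt "0.155 0.0465 -0.012 0 0.045" --pt "0.155 0.0465 -0.012 0 0.045" --squeeze 35

```text
t: 23.02
tcp_pos: [450.2, 37.3, 10.9]
eef_rot: [0.707, 0.039, 0.705, -0.04]
contact_force: [-0.9, -0.3, 5.3]
grip_width: 55.1
```

```bash
python3 - <<'E'
from h import *
np.set_printoptions(precision=4,suppress=True)
plan([(449,35.5,120),(562.3,-268.6,120),(562.3,-268.6,50)])
E
```

```text
tcp [450.2  37.3  10.9] zyaw -6.41 tilt [ 0.003 -0.    -1.   ]
[449.   35.5 120. ] -> [-0.1091 -0.0019 -0.0007] rows 2
[ 562.3 -268.6  120. ] -> [-0.1086 -0.2915  0.1459] rows 6
[ 562.3 -268.6   50. ] -> [-0.0386 -0.2915  0.1457] rows 2
```

Call:
play_rows --pt "-0.03 0 0 0 0.045" --pt "-0.08 0 0 0 0.045" --pt "-0.11 -0.02 0.01 0 0.045" --pt "-0.11 -0.06 0.03 0 0.045" --pt "-0.11 -0.11 0.055 0 0.045" --pt "-0.11 -0.16 0.08 0 0.045" --pt "-0.11 -0.21 0.105 0 0.045" --pt "-0.11 -0.25 0.125 0 0.045" --pt "-0.11 -0.28 0.14 0 0.045" --pt "-0.11 -0.291 0.146 0 0.045" --pt "-0.11 -0.291 0.146 0 0.045" --pt "-0.11 -0.291 0.146 0 0.045"

```text
t: 24.52
tcp_pos: [561.5, -265.8, 119.4]
eef_rot: [0.706, 0.039, 0.706, -0.038]
contact_force: [0.2, -0.6, -2.0]
grip_width: 55.1
```

Call:
play_rows --pt "0.02 0 0 0 0.045" --pt "0.05 0 0 0 0.045" --pt "0.065 0 0 0 0.045" --pt "0.07 0 0 0 0.045" --pt "0.072 0 0 0 0.045" --pt "0.072 0 0 0 0.045"

```text
t: 25.28
tcp_pos: [562.3, -268.4, 48.1]
eef_rot: [0.707, 0.039, 0.705, -0.04]
contact_force: [-0.1, -0.1, -0.8]
grip_width: 54.8
```

Call:
play_rows --pt "0.001 0 0 0 0.045" --pt "0.002 0 0 0 0.045" --pt "0.003 0 0 0 0.045" --pt "0.003 0 0 0 0.045" --pt "0.004 0 0 0 0.045" --pt "0.004 0 0 0 0.045"

```text
t: 26.02
tcp_pos: [561.8, -268.3, 44.9]
eef_rot: [0.706, 0.039, 0.706, -0.04]
contact_force: [-5.1, 1.5, 9.6]
grip_width: 55.0
```

Call:
play_rows --pt "-0.001 0 0 0 0.058" --pt "-0.001 0 0 0 0.062" --pt "-0.001 0 0 0 0.068" --pt "-0.001 0 0 0 0.072" --pt "-0.03 0 0 0 0.073" --pt "-0.08 0 0 0 0.0854" --pt "-0.12 0.03 0 0 0.0854" --pt "-0.12 0.09 0 0 0.0854" --pt "-0.12 0.15 0 0 0.0854" --pt "-0.12 0.21 -0.002 0 0.0854" --pt "-0.12 0.27 -0.003 0 0.0854" --pt "-0.12 0.33 -0.004 0 0.0854"

```text
t: 27.52
tcp_pos: [594.5, 62.0, 163.4]
eef_rot: [0.706, 0.039, 0.706, -0.04]
contact_force: [0.4, 0.2, -0.3]
grip_width: 85.6
```

Call:
play_rows --pt "0 0.05 0 0 0.0854" --pt "0 0.06 0 0 0.0854" --pt "0 0.06 0 0 0.0854" --pt "0 0.06 0 0 0.0854" --pt "0 0.06 0 0 0.0854"

```text
t: 28.15
tcp_pos: [601.4, 117.6, 163.2]
eef_rot: [0.706, 0.04, 0.706, -0.041]
contact_force: [-0.2, 0.4, 0.6]
grip_width: 85.0
```

```bash
python3 - <<'E'
from h import *
np.set_printoptions(precision=4,suppress=True)
cal=arm.calibration("wrist");im,d=arm.get_image("wrist");cv2.imwrite("pics/w7.png",im[:,:,::-1])
orange(cal,im)
plan([(604.3,166,10)])
im,d=arm.get_image("top");cv2.imwrite("pics/top7.png",im[:,:,::-1])
cal=arm.calibration("top")
for c,st in blobs(im,(4,170,60),(18,255,255),60): print(c,st,px2w(cal,*c,48), px2w(cal,*c,82))
E
```

```text
orange [276.6 143.2] [244, 111, 66, 66, 3375] at [606.5 167.9] width 52.8
tcp [601.3 118.  163.2] zyaw -6.55 tilt [ 0.    -0.001 -1.   ]
[604.3 166.   10. ] -> [ 0.1532  0.0482 -0.0026] rows 3
[124.4   4.5] [0, 0, 291, 13, 2648] [1115.9177  456.8998   48.    ] [1088.7097  439.5279   82.    ]
[170.1 178.7] [160, 169, 21, 20, 318] [597.0139 293.4308  48.    ] [587.8505 281.7434  82.    ]
[390.5 187.9] [380, 177, 22, 22, 372] [ 569.0617 -276.7309   48.    ] [ 560.8703 -268.5912   82.    ]
[386.1 225.2] [375, 214, 23, 23, 390] [ 473.0759 -261.276    48.    ] [ 468.2224 -253.6737   82.    ]
```

View pics/w7.png

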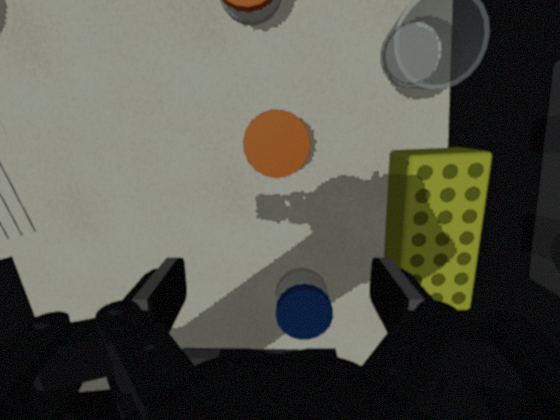

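View pics/top7.png

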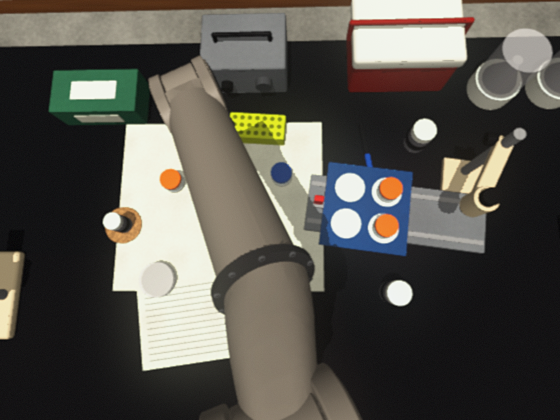

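Call:
play_rows --pt "0.0 0.049 -0.001 0 0.08" --pt "0.05 0.049 -0.001 0 0.08" --pt "0.1 0.049 -0.001 0 0.08" --pt "0.14 0.049 -0.001 0 0.08" --pt "0.154 0.049 -0.001 0 0.08" --pt "0.154 0.049 -0.001 0 0.08" --pt "0.154 0.049 -0.001 0 0.045" --pt "0.154 0.049 -0.001 0 0.045" --pt "0.154 0.049 -0.001 0 0.045" --pt "0.154 0.049 -0.001 0 0.045" --pt "0.154 0.049 -0.001 0 0.045" --squeeze 35

```text
t: 29.62
tcp_pos: [607.3, 169.2, 11.6]
eef_rot: [0.707, 0.04, 0.705, -0.039]
contact_force: [-0.8, -0.7, 7.0]
grip_width: 55.0
```

```bash
python3 - <<'E'
from h import *
np.set_printoptions(precision=4,suppress=True)
plan([(605,167,120),(575.2,-174,120),(575.2,-174,49)])
E
```

```text
tcp [607.3 169.2  11.6] zyaw -6.41 tilt [ 0.004  0.001 -1.   ]
[605. 167. 120.] -> [-0.1084 -0.0024 -0.0016] rows 2
[ 575.2 -174.   120. ] -> [-0.1088 -0.3446  0.0068] rows 6
[ 575.2 -174.    49. ] -> [-0.0378 -0.3446  0.0065] rows 2
```

Call:
play_rows --pt "-0.03 0 0 0 0.045" --pt "-0.08 0 0 0 0.045" --pt "-0.11 -0.02 0 0 0.045" --pt "-0.11 -0.06 0.001 0 0.045" --pt "-0.11 -0.115 0.002 0 0.045" --pt "-0.11 -0.17 0.003 0 0.045" --pt "-0.11 -0.225 0.005 0 0.045" --pt "-0.11 -0.28 0.006 0 0.045" --pt "-0.11 -0.32 0.0065 0 0.045" --pt "-0.11 -0.337 0.0065 0 0.045" --pt "-0.11 -0.343 0.0065 0 0.045" --pt "-0.11 -0.343 0.0065 0 0.045"

```text
t: 31.12
tcp_pos: [574.2, -171.0, 119.4]
eef_rot: [0.706, 0.039, 0.706, -0.038]
contact_force: [-0.0, 0.7, -2.0]
grip_width: 55.1
```

Call:
play_rows --pt "0.02 0 0 0 0.045" --pt "0.05 0 0 0 0.045" --pt "0.065 0 0 0 0.045" --pt "0.07 0 0 0 0.045" --pt "0.071 0 0 0 0.045" --pt "0.071 0 0 0 0.045"

```text
t: 31.88
tcp_pos: [574.7, -173.0, 49.1]
eef_rot: [0.707, 0.039, 0.705, -0.04]
contact_force: [-0.1, 0.8, -1.8]
grip_width: 55.3
```

Call:
play_rows --pt "0.001 0 0 0 0.045" --pt "0.002 0 0 0 0.045" --pt "0.003 0 0 0 0.045" --pt "0.003 0 0 0 0.045" --pt "0.004 0 0 0 0.045" --pt "0.004 0 0 0 0.045"

```text
t: 32.62
tcp_pos: [574.0, -173.1, 45.6]
eef_rot: [0.706, 0.039, 0.706, -0.04]
contact_force: [-3.3, 1.1, 7.8]
grip_width: 55.0
```

Call:
play_rows --pt "-0.001 0 0 0 0.058" --pt "-0.001 0 0 0 0.062" --pt "-0.001 0 0 0 0.068" --pt "-0.001 0 0 0 0.072" --pt "-0.03 0 0 0 0.073" --pt "-0.08 0 0 0 0.0854" --pt "-0.12 0.03 -0.002 0 0.0854" --pt "-0.12 0.09 -0.005 0 0.0854" --pt "-0.12 0.15 -0.008 0 0.0854" --pt "-0.12 0.21 -0.011 0 0.0854" --pt "-0.12 0.27 -0.015 0 0.0854" --pt "-0.12 0.33 -0.018 0 0.0854"

```text
t: 34.12
tcp_pos: [592.7, 158.8, 164.3]
eef_rot: [0.706, 0.039, 0.706, -0.04]
contact_force: [0.9, 0.7, -1.3]
grip_width: 85.4
```

Call:
play_rows --pt "0 0.05 -0.003 0 0.0854" --pt "0 0.085 -0.005 0 0.0854" --pt "0 0.085 -0.005 0 0.0854" --pt "0 0.085 -0.005 0 0.0854" --pt "0 0.085 -0.005 0 0.0854"

```text
t: 34.75
tcp_pos: [597.7, 239.9, 164.1]
eef_rot: [0.706, 0.04, 0.706, -0.041]
contact_force: [0.8, 0.3, 0.2]
grip_width: 85.2
```

```bash
python3 - <<'E'
from h import *
np.set_printoptions(precision=4,suppress=True)
cal=arm.calibration("wrist");im,d=arm.get_image("wrist");cv2.imwrite("pics/w8.png",im[:,:,::-1])
orange(cal,im)
plan([(597.5,294,10)])
im,d=arm.get_image("top");cv2.imwrite("pics/top8.png",im[:,:,::-1])
cal=arm.calibration("top")
for c,st in blobs(im,(4,170,60),(18,255,255),60): print(c,st,px2w(cal,*c,48), px2w(cal,*c,82))
E
```

```text
orange [271.  135.9] [239, 103, 65, 67, 3415] at [599.  296.4] width 51.9
tcp [597.7 240.1 164.2] zyaw -6.55 tilt [ 0.    -0.001 -1.   ]
[597.5 294.   10. ] -> [ 0.1541  0.0537 -0.0064] rows 3
[122.4   4.5] [0, 0, 285, 13, 2608] [1116.0648  462.7613   48.    ] [1088.8517  445.1856   82.    ]
[351.8 183.4] [341, 173, 22, 22, 358] [ 581.4789 -178.9073   48.    ] [ 572.8557 -174.1694   82.    ]
[390.5 188. ] [380, 177, 22, 22, 373] [ 568.7997 -276.7186   48.    ] [ 560.6174 -268.5793   82.    ]
[386.1 225.2] [375, 214, 23, 23, 390] [ 473.0759 -261.276    48.    ] [ 468.2224 -253.6737   82.    ]
```

View pics/w8.png

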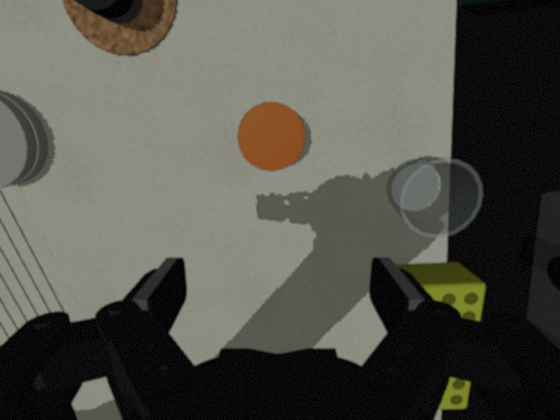

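View pics/top8.png

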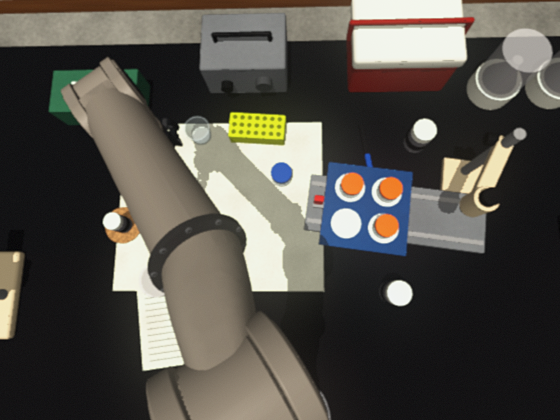

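Call:
play_rows --pt "0.0 0.0545 -0.0055 0 0.08" --pt "0.05 0.0545 -0.0055 0 0.08" --pt "0.1 0.0545 -0.0055 0 0.08" --pt "0.14 0.0545 -0.0055 0 0.08" --pt "0.154 0.0545 -0.0055 0 0.08" --pt "0.154 0.0545 -0.0055 0 0.08" --pt "0.154 0.0545 -0.0055 0 0.045" --pt "0.154 0.0545 -0.0055 0 0.045" --pt "0.154 0.0545 -0.0055 0 0.045" --pt "0.154 0.0545 -0.0055 0 0.045" --pt "0.154 0.0545 -0.0055 0 0.045" --squeeze 35

```text
t: 36.22
tcp_pos: [599.4, 297.8, 12.7]
eef_rot: [0.707, 0.04, 0.705, -0.039]
contact_force: [-0.0, -0.3, 6.7]
grip_width: 55.0
```

```bash
python3 - <<'E'
from h import *
np.set_printoptions(precision=4,suppress=True)
plan([(598,295,130),(481.5,-160.5,130),(481.5,-160.5,49)])
E
```

```text
tcp [599.4 297.8  12.7] zyaw -6.41 tilt [ 0.004  0.002 -1.   ]
[598. 295. 130.] -> [-0.1173 -0.0027 -0.0007] rows 3
[ 481.5 -160.5  130. ] -> [-0.1184 -0.4683 -0.0656] rows 9
[ 481.5 -160.5   49. ] -> [-0.0374 -0.4685 -0.0659] rows 2
```

Call:
play_rows --pt "-0.03 0 0 0 0.045" --pt "-0.08 0 0 0 0.045" --pt "-0.12 -0.02 -0.003 0 0.045" --pt "-0.12 -0.06 -0.008 0 0.045" --pt "-0.12 -0.11 -0.015 0 0.045" --pt "-0.12 -0.165 -0.023 0 0.045" --pt "-0.12 -0.22 -0.031 0 0.045" --pt "-0.12 -0.275 -0.039 0 0.045" --pt "-0.12 -0.33 -0.047 0 0.045" --pt "-0.12 -0.385 -0.055 0 0.045" --pt "-0.12 -0.43 -0.061 0 0.045" --pt "-0.12 -0.455 -0.065 0 0.045"

```text
t: 37.72
tcp_pos: [481.3, -151.1, 130.6]
eef_rot: [0.706, 0.04, 0.706, -0.041]
contact_force: [0.4, 0.5, -1.2]
grip_width: 55.2
```

Call:
play_rows --pt "0 -0.012 -0.001 0 0.045" --pt "0 -0.012 -0.001 0 0.045" --pt "0.02 -0.012 -0.001 0 0.045" --pt "0.05 -0.012 -0.001 0 0.045" --pt "0.07 -0.012 -0.001 0 0.045" --pt "0.078 -0.012 -0.001 0 0.045" --pt "0.08 -0.012 -0.001 0 0.045" --pt "0.08 -0.012 -0.001 0 0.045"

```text
t: 38.72
tcp_pos: [481.0, -159.6, 51.0]
eef_rot: [0.706, 0.039, 0.706, -0.039]
contact_force: [0.0, -0.8, -0.7]
grip_width: 55.2
```

Call:
play_rows --pt "0.001 0 0 0 0.045" --pt "0.002 0 0 0 0.045" --pt "0.003 0 0 0 0.045" --pt "0.004 0 0 0 0.045" --pt "0.0045 0 0 0 0.045" --pt "0.0045 0 0 0 0.045"

```text
t: 39.48
tcp_pos: [480.3, -160.1, 46.7]
eef_rot: [0.706, 0.039, 0.706, -0.04]
contact_force: [-3.3, 0.7, 7.1]
grip_width: 54.9
```

Call:
play_rows --pt "-0.001 0 0 0 0.058" --pt "-0.001 0 0 0 0.062" --pt "-0.001 0 0 0 0.068" --pt "-0.001 0 0 0 0.072" --pt "-0.03 0 0 0 0.073" --pt "-0.08 0 0 0 0.06" --pt "-0.11 0.03 0.02 0 0.06" --pt "-0.11 0.06 0.04 0 0.06" --pt "-0.11 0.074 0.05 0 0.06" --pt "-0.11 0.074 0.05 0 0.06" --pt "-0.11 0.074 0.05 0 0.06" --pt "-0.11 0.074 0.05 0 0.06"

```text
t: 40.98
tcp_pos: [537.1, -93.4, 155.3]
eef_rot: [0.705, 0.04, 0.706, -0.04]
contact_force: [-0.8, 0.1, 0.1]
grip_width: 59.9
```

```bash
python3 - <<'E'
from h import *
np.set_printoptions(precision=4,suppress=True)
cal=arm.calibration("wrist");im,d=arm.get_image("wrist");cv2.imwrite("pics/w9.png",im[:,:,::-1])
plan([(538,-92,45)])
for c,st in blobs(im,(0,180,60),(3,255,255),30): print(c,st,px2w(cal,*c,75),px2w(cal,c[0],st[1]+st[3]-1,75))
im,d=arm.get_image("top");cv2.imwrite("pics/top9.png",im[:,:,::-1])
cal=arm.calibration("top")
for c,st in blobs(im,(4,170,60),(18,255,255),60): print(c,st, px2w(cal,*c,82))
im,d=arm.get_image("scene");cv2.imwrite("pics/scene9.png",im[:,:,::-1])
E
```

```text
tcp [537.3 -93.2 155.4] zyaw -6.5 tilt [-0.001 -0.001 -1.   ]
[538. -92.  45.] -> [0.1104 0.0013 0.0006] rows 2
[279.4 208.4] [270, 189, 20, 38, 630] [539.1623 -88.1613  75.    ] [ 537.6133 -101.9006   75.    ]
[123.4   4.5] [0, 0, 291, 13, 2633] [1088.7807  442.3565   82.    ]
[390.5 187.9] [380, 177, 22, 22, 378] [ 560.8703 -268.5912   82.    ]
[391.4 223.5] [385, 214, 13, 21, 166] [ 472.3468 -266.5763   82.    ]
```

View pics/w9.png

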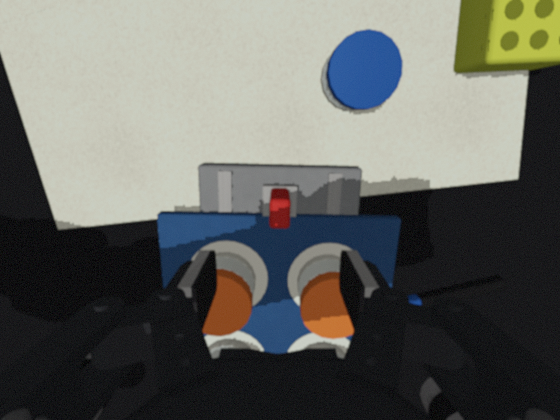

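View pics/top9.png

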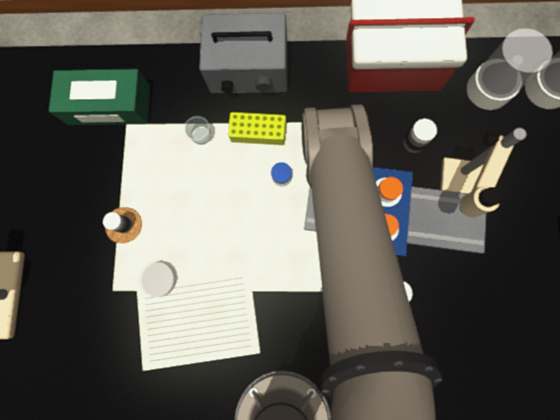

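View pics/scene9.png

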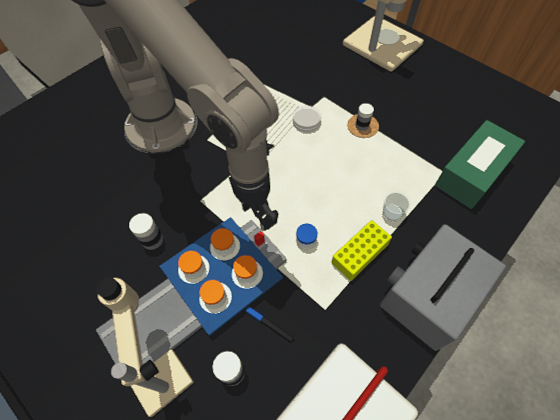

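```bash
python3 - <<'E'
from h import *
cal=arm.calibration("scene");im=cv2.imread("pics/scene9.png")[:,:,::-1]
for c,st in blobs(im,(4,170,60),(18,255,255),60):
  if c[1]>200: print(c,st,px2w(cal,*c,82).round(1))
cv2.imwrite("pics/c9.png",cv2.resize(im[210:340,150:300,::-1],None,fx=4,fy=4,interpolation=2))
E
```

```text
[221.9 238.8] [211, 229, 22, 21, 372] [ 483.9 -162.8   82. ]
[190.  261.9] [179, 251, 23, 23, 406] [ 472.6 -255.6   82. ]
[244.7 266.5] [233, 256, 24, 23, 409] [ 576.9 -175.8   82. ]
[211.5 291.8] [200, 280, 24, 24, 447] [ 564.9 -270.3   82. ]
```

View pics/c9.png

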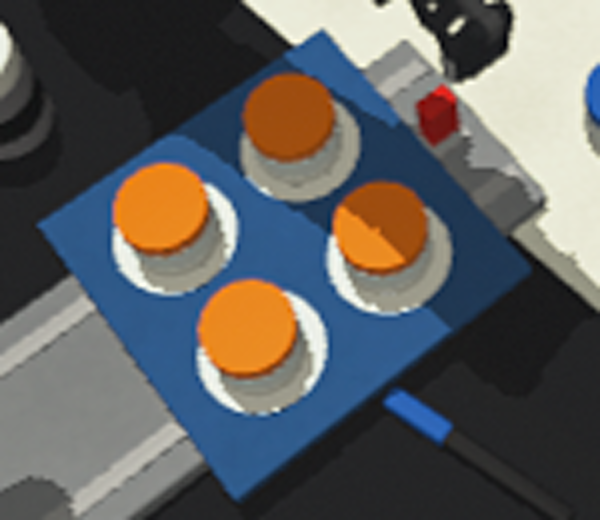

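Call:
play_rows --pt "0.05 0.002 0.001 0 0.06" --pt "0.09 0.002 0.001 0 0.06" --pt "0.108 0.002 0.001 0 0.05" --pt "0.108 0.002 0.001 0 0.05" --pt "0.108 0.002 0.001 0 0.05" --pt "0.108 0.002 0.001 0 0.0" --pt "0.108 0.002 0.001 0 0.0" --pt "0.108 0.002 0.001 0 0.0" --pt "0.108 0.002 0.001 0 0.0" --pt "0.108 0.002 0.001 0 0.0" --squeeze 40

```text
t: 42.38
tcp_pos: [538.8, -90.0, 48.9]
eef_rot: [0.706, 0.04, 0.706, -0.04]
contact_force: [-3.8, 1.1, 6.8]
grip_width: 15.2
```

Call:
play_rows --pt "0 -0.003 0 0 0" --pt "0 -0.008 0 0 0" --pt "0 -0.016 0 0 0" --pt "0 -0.026 0 0 0" --pt "0 -0.038 -0.001 0 0" --pt "0 -0.051 -0.001 0 0" --pt "0 -0.064 -0.001 0 0" --pt "0 -0.077 -0.001 0 0" --pt "0 -0.09 -0.001 0 0" --pt "0 -0.103 -0.002 0 0" --pt "0 -0.116 -0.002 0 0" --pt "0 -0.129 -0.002 0 0"

```text
t: 43.88
tcp_pos: [521.4, -217.0, 48.9]
eef_rot: [0.705, 0.041, 0.707, -0.04]
contact_force: [-5.8, 4.3, 9.7]
grip_width: 15.4
```

Call:
play_rows --pt "0 -0.012 0 0 0" --pt "0 -0.024 0 0 0" --pt "0 -0.034 0 0 0" --pt "0 -0.043 -0.001 0 0" --pt "0 -0.05 -0.001 0 0" --pt "0 -0.055 -0.001 0 0" --pt "0 -0.059 -0.001 0 0" --pt "0 -0.062 -0.001 0 0" --pt "0 -0.065 -0.001 0 0" --pt "0 -0.068 -0.001 0 0"

```text
t: 45.12
tcp_pos: [512.1, -284.7, 48.9]
eef_rot: [0.704, 0.041, 0.708, -0.04]
contact_force: [-8.1, 3.0, 10.8]
grip_width: 15.2
```

Call:
play_rows --pt "0 -0.003 0 0 0" --pt "0 -0.006 -0.0 0 0" --pt "0 -0.009 -0.0 0 0" --pt "0 -0.009 -0.0 0 0"

```text
t: 45.62
tcp_pos: [512.0, -285.7, 48.9]
eef_rot: [0.703, 0.043, 0.709, -0.035]
contact_force: [-7.6, 16.8, 16.2]
grip_width: 15.1
```

Call:
play_rows --pt "0 -0.003 0.001 0 0" --pt "0 -0.003 0.001 0 0" --pt "0 0.004 0.003 0 0" --pt "0 0.004 0.003 0 0"

```text
t: 46.12
tcp_pos: [512.0, -285.7, 48.9]
eef_rot: [0.702, 0.042, 0.71, -0.038]
contact_force: [-13.4, 11.4, 19.6]
grip_width: 15.6
```

Call:
play_rows --pt "-0.002 0 -0.004 0 0" --pt "-0.002 0.001 -0.006 0 0" --pt "-0.002 0.001 -0.006 0 0.03" --pt "-0.002 0.001 -0.006 0 0.05" --pt "-0.002 0.001 -0.006 0 0.06" --pt "-0.002 0.001 -0.006 0 0.06" --pt "-0.04 0.001 -0.006 0 0.06" --pt "-0.09 0.001 -0.006 0 0.06" --pt "-0.13 0.03 -0.006 0 0.06" --pt "-0.14 0.09 -0.006 0 0.06" --pt "-0.14 0.15 -0.006 0 0.06" --pt "-0.14 0.21 -0.006 0 0.06"

```text
t: 47.62
tcp_pos: [534.5, -79.9, 188.4]
eef_rot: [0.706, 0.039, 0.705, -0.04]
contact_force: [0.7, -0.4, 0.6]
grip_width: 59.9
```

Call:
play_rows --pt "0 0.06 0 0 0.06" --pt "0 0.12 0 0 0.06" --pt "0 0.18 0 0 0.06" --pt "0 0.22 0 0 0.06" --pt "0 0.24 0 0 0.06" --pt "0 0.24 0 0 0.06" --pt "0 0.24 0 0 0.06"

```text
t: 48.5
tcp_pos: [561.1, 155.4, 187.6]
eef_rot: [0.706, 0.04, 0.706, -0.041]
contact_force: [0.7, -0.4, -1.0]
grip_width: 60.2
```

```bash
python3 - <<'E'
from h import *
np.set_printoptions(precision=4,suppress=True)
im,d=arm.get_image("top");cv2.imwrite("pics/top10.png",im[:,:,::-1])
cal=arm.calibration("top")
for c,st in blobs(im,(4,170,60),(18,255,255),60): print(c,st, px2w(cal,*c,82))
for n in ("top0","top10"):
  i=cv2.imread(f"pics/{n}.png")[:,:,::-1]
  print([ (c,st) for c,st in blobs(i,(0,180,100),(4,255,255),20) if c[1]>100],[ (c,st) for c,st in blobs(i,(100,120,60),(125,255,255),60)])
im,d=arm.get_image("scene");cv2.imwrite("pics/scene10.png",im[:,:,::-1])
E
```

```text
[120.6   4.6] [0, 0, 282, 13, 2591] [1088.6647  450.2534   82.    ]
[432.3 193.5] [421, 183, 24, 22, 407] [ 546.226  -369.2317   82.    ]
[473.3 226.3] [462, 216, 24, 21, 411] [ 465.1225 -460.9277   82.    ]
[429.2 231.4] [418, 221, 24, 22, 408] [ 452.975  -355.6557   82.    ]
[(array([395.2, 208.5]), [391, 205, 10, 8, 57])] [(array([368.1, 161.2]), [364, 153, 9, 18, 115]), (array([281.1, 172.3]), [272, 163, 19, 20, 306]), (array([437.6, 222.7]), [394, 171, 93, 95, 3513])]
[(array([397.3, 208.9]), [393, 206, 10, 7, 60])] [(array([368.1, 161.1]), [364, 153, 9, 18, 114]), (array([281.2, 172.2]), [272, 163, 20, 20, 304]), (array([436.5, 223.2]), [397, 171, 92, 96, 3360])]
```

View pics/top10.png

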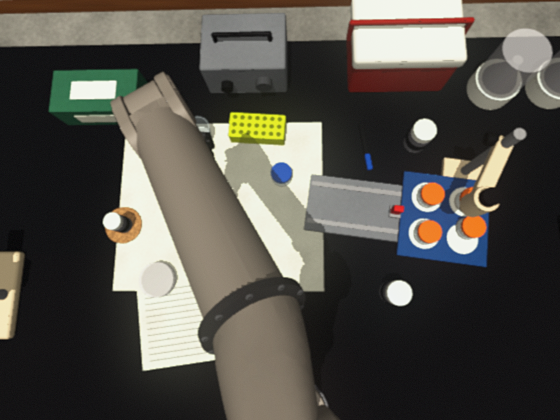

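View pics/scene10.png

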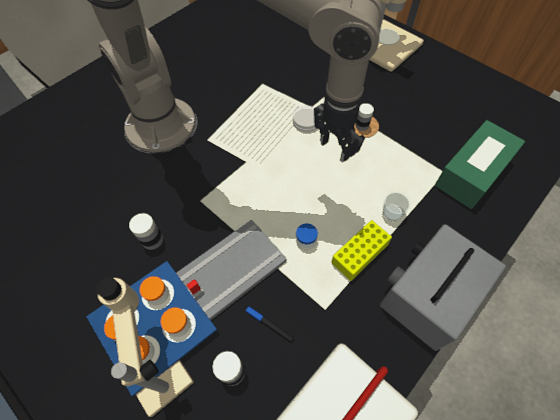

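```bash
python3 - <<'E'
from h import *
np.set_printoptions(precision=4,suppress=True)
plan([(511.5,-285,187),(511.5,-285,46)])
im=cv2.imread("pics/top10.png"); cv2.imwrite("pics/c10.png",cv2.resize(im[150:280,380:520],None,fx=4,fy=4,interpolation=2))
E
```

```text
tcp [561.2 155.  187.6] zyaw -6.55 tilt [-0.    -0.001 -1.   ]
[ 511.5 -285.   187. ] -> [ 0.0012 -0.4428  0.0008] rows 8
[ 511.5 -285.    46. ] -> [ 0.1422 -0.4427  0.0008] rows 3
```

View pics/c10.png

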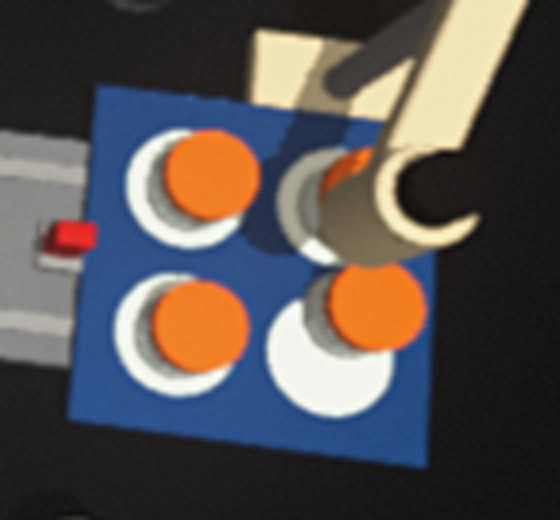

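Call:
play_rows --pt "0 -0.05 0 0 0.06" --pt "0 -0.11 0 0 0.06" --pt "0 -0.17 0 0 0.06" --pt "0 -0.23 0 0 0.06" --pt "0 -0.29 0 0 0.06" --pt "0 -0.35 0.001 0 0.06" --pt "0 -0.4 0.001 0 0.06" --pt "0.02 -0.435 0.001 0 0.06" --pt "0.04 -0.443 0.001 0 0.06" --pt "0.06 -0.443 0.001 0 0.06" --pt "0.06 -0.443 0.001 0 0.06"

```text
t: 49.98
tcp_pos: [511.2, -281.5, 125.8]
eef_rot: [0.705, 0.04, 0.707, -0.038]
contact_force: [-1.0, -0.3, 0.3]
grip_width: 60.1
```

Call:
play_rows --pt "0.04 0 0 0 0.06" --pt "0.07 0 0 0 0.06" --pt "0.08 0 0 0 0.05" --pt "0.08 0 0 0 0.05" --pt "0.08 0 0 0 0.05" --pt "0.08 0 0 0 0.0" --pt "0.08 0 0 0 0.0" --pt "0.08 0 0 0 0.0" --pt "0.08 0 0 0 0.0" --pt "0.08 0 0 0 0.0"

```text
t: 51.22
tcp_pos: [512.3, -283.5, 48.8]
eef_rot: [0.706, 0.04, 0.706, -0.04]
contact_force: [-2.7, 2.3, 4.4]
grip_width: 15.3
```

Gripped again; slide out gently with the correct rail direction.

Call:
play_rows --pt "0 0.003 0 0 0" --pt "0 0.008 0 0 0" --pt "0 0.016 0 0 0" --pt "0 0.026 0.001 0 0" --pt "0 0.038 0.001 0 0" --pt "0 0.051 0.001 0 0" --pt "0 0.064 0.001 0 0" --pt "0 0.077 0.001 0 0" --pt "0 0.09 0.002 0 0" --pt "0 0.103 0.002 0 0" --pt "0 0.116 0.002 0 0" --pt "0 0.129 0.002 0 0"

```text
t: 52.72
tcp_pos: [529.7, -156.1, 48.8]
eef_rot: [0.707, 0.039, 0.705, -0.041]
contact_force: [0.0, -2.9, 5.3]
grip_width: 15.2
```

Call:
play_rows --pt "0 0.012 0 0 0" --pt "0 0.024 0 0 0" --pt "0 0.034 0.001 0 0" --pt "0 0.043 0.001 0 0" --pt "0 0.05 0.001 0 0" --pt "0 0.055 0.001 0 0" --pt "0 0.06 0.001 0 0" --pt "0 0.065 0.001 0 0" --pt "0 0.07 0.001 0 0" --pt "0 0.075 0.001 0 0"

```text
t: 53.98
tcp_pos: [539.4, -85.2, 48.7]
eef_rot: [0.707, 0.038, 0.705, -0.042]
contact_force: [-0.5, -15.4, 6.1]
grip_width: 14.9
```

Call:
play_rows --pt "0 -0.007 0 0 0" --pt "0 -0.007 0 0 0" --pt "0 -0.007 0 0 0.03" --pt "0 -0.007 0 0 0.05" --pt "0 -0.007 0 0 0.06" --pt "-0.04 -0.007 0 0 0.06" --pt "-0.09 -0.007 0 0 0.06" --pt "-0.13 -0.04 -0.007 0 0.0854" --pt "-0.14 -0.09 -0.015 0 0.0854" --pt "-0.14 -0.13 -0.025 0 0.0854" --pt "-0.14 -0.16 -0.031 0 0.0854" --pt "-0.14 -0.16 -0.031 0 0.0854"

```text
t: 55.48
tcp_pos: [488.3, -239.3, 187.4]
eef_rot: [0.706, 0.041, 0.706, -0.042]
contact_force: [0.4, 0.9, -0.5]
grip_width: 85.1
```

Call:
play_rows --pt "0 0 0 0 0.0854" --pt "0 0 0 0 0.0854" --pt "0 0 0 0 0.0854"

```text
t: 55.85
tcp_pos: [490.2, -235.2, 187.8]
eef_rot: [0.706, 0.039, 0.706, -0.039]
contact_force: [-0.8, 0.3, 0.5]
grip_width: 85.4
```

```bash
python3 - <<'E'
from h import *
np.set_printoptions(precision=4,suppress=True)
cal=arm.calibration("wrist");im,d=arm.get_image("wrist");cv2.imwrite("pics/w11.png",im[:,:,::-1])
for c,st in blobs(im,(5,170,60),(18,255,255),400): print("w",c,st,px2w(cal,*c,82))
plan([])
im,d=arm.get_image("top");cv2.imwrite("pics/top11.png",im[:,:,::-1])
cal=arm.calibration("top")
for c,st in blobs(im,(4,170,60),(18,255,255),60): print(c,st, px2w(cal,*c,82))
im,d=arm.get_image("scene");cv2.imwrite("pics/scene11.png",im[:,:,::-1])
cal=arm.calibration("scene")
for c,st in blobs(im,(4,170,60),(18,255,255),60):
  if c[1]>200: print(c,st,px2w(cal,*c,82).round(1))
cv2.imwrite("pics/c11.png",cv2.resize(im[210:340,150:300,::-1],None,fx=4,fy=4,interpolation=2))
E
```

```text
w [268.3 129.5] [227, 82, 62, 69, 932] [ 490.004  -173.0889   82.    ]
w [375.1 118.5] [339, 84, 73, 70, 3983] [ 572.3529 -173.9211   82.    ]
w [363.5 232.9] [332, 203, 65, 62, 3050] [ 560.2902 -266.3653   82.    ]
w [284.7 238.5] [254, 209, 62, 60, 2942] [ 493.3192 -264.1149   82.    ]
tcp [ 490.1 -235.5  187.8] zyaw -6.3 tilt [ 0.  0. -1.]
[124.3   4.5] [0, 0, 295, 13, 2644] [1088.7168  439.8108   82.    ]
[351.5 183.4] [341, 173, 22, 22, 363] [ 572.8602 -173.4306   82.    ]
[383.7 185.7] [380, 178, 10, 18, 91] [ 566.5387 -252.2366   82.    ]
[384.2 214.8] [380, 206, 9, 19, 124] [ 493.7509 -250.2436   82.    ]
[347.2 220.6] [337, 210, 21, 22, 363] [ 479.7143 -160.3469   82.    ]
[222.1 238.6] [211, 228, 23, 22, 372] [ 483.9 -162.1   82. ]
[245.1 266.4] [234, 255, 23, 23, 410] [ 577.4 -175.    82. ]
[193.1 271.9] [182, 261, 23, 23, 417] [ 497.2 -267.1   82. ]
[211.8 291.6] [200, 280, 24, 24, 448] [ 565.  -269.5   82. ]
```

View pics/w11.png

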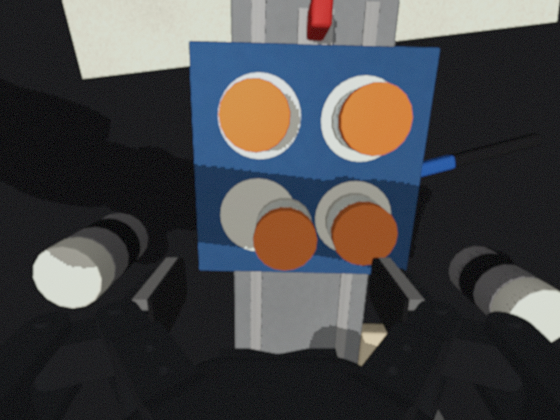

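View pics/c11.png

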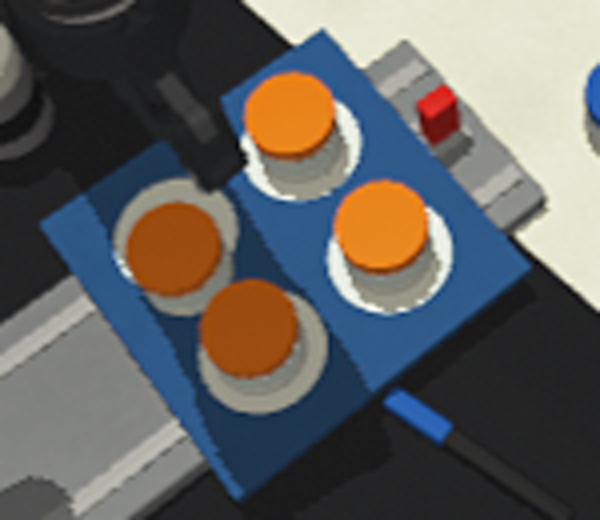

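View pics/top11.png

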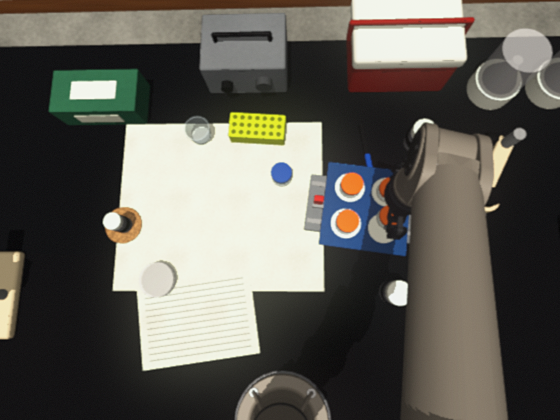

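```bash
python3 - <<'E'
from h import *
np.set_printoptions(precision=4,suppress=True)
print(arm.sense()["qpos"])
plan([(493.4,-265,187),(493.4,-265,44)])
E
```

```text
[ 0.7254  0.2691 -0.4219  1.8345  0.1248  1.0639  0.1455]
tcp [ 490.  -235.9  187.8] zyaw -6.34 tilt [ 0. -0. -1.]
[ 493.4 -265.   187. ] -> [ 0.0008 -0.0285  0.0066] rows 1
[ 493.4 -265.    44. ] -> [ 0.1438 -0.0285  0.0066] rows 3
```

Call:
play_rows --pt "0 0 0 10 0.0854" --pt "0 0 0 20 0.0854" --pt "0 -0.005 0 30 0.0854" --pt "0 -0.01 0 40 0.0854" --pt "0 -0.015 0 50 0.0854" --pt "0 -0.02 0.003 60 0.0854" --pt "0 -0.0285 0.0066 70 0.0854" --pt "0 -0.0285 0.0066 80 0.0854" --pt "0 -0.0285 0.0066 90 0.0854" --pt "0 -0.0285 0.0066 91 0.0854" --pt "0 -0.0285 0.0066 91 0.0854" --pt "0 -0.0285 0.0066 91 0.0854"

```text
t: 57.5
tcp_pos: [493.2, -265.4, 187.8]
eef_rot: [0.467, 0.531, 0.467, -0.531]
contact_force: [-0.2, 0.5, 0.9]
grip_width: 85.5
```

```bash
python3 - <<'E'
from h import *
np.set_printoptions(precision=4,suppress=True)
cal=arm.calibration("wrist");im,d=arm.get_image("wrist");cv2.imwrite("pics/w12.png",im[:,:,::-1])
for c,st in blobs(im,(5,170,50),(18,255,255),400): print("w",c,st,px2w(cal,*c,82))
plan([(493.4,-265,44)])
E
```

```text
w [149.5 120.3] [113, 85, 74, 72, 4066] [ 574.5763 -177.3539   82.    ]
w [272.2 120.4] [237, 85, 69, 71, 3667] [ 562.5034 -270.819    82.    ]
w [279.3 204.6] [248, 173, 64, 64, 3153] [ 495.3641 -267.7945   82.    ]
w [160.5 232.5] [128, 203, 66, 61, 2972] [ 483.857  -164.7052   82.    ]
tcp [ 493.2 -265.5  187.8] zyaw -97.34 tilt [ 0. -0. -1.]
[ 493.4 -265.    44. ] -> [ 0.1438  0.0002 -0.0005] rows 3
```

View pics/w12.png

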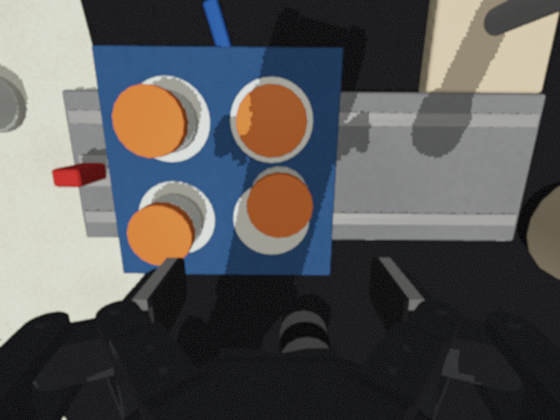

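Call:
play_rows --pt "0.03 0 0 0 0.0854" --pt "0.08 0 0 0 0.0854" --pt "0.115 0 0 0 0.0854" --pt "0.135 0.0005 0 0 0.0854" --pt "0.143 0.0005 0 0 0.0854" --pt "0.143 0.0005 0 0 0.0854" --pt "0.143 0.0005 0 0 0.045" --pt "0.143 0.0005 0 0 0.045" --pt "0.143 0.0005 0 0 0.045" --pt "0.143 0.0005 0 0 0.045" --pt "0.143 0.0005 0 0 0.045" --pt "0.143 0.0005 0 0 0.045" --squeeze 35

```text
t: 59.05
tcp_pos: [494.4, -266.1, 46.1]
eef_rot: [0.467, 0.531, 0.466, -0.531]
contact_force: [-1.6, -0.2, 5.7]
grip_width: 55.2
```

```bash
python3 - <<'E'
from h import *
np.set_printoptions(precision=4,suppress=True)
plan([(468.7,-255.3,66),(468.7,-255.3,45)])
E
```

```text
tcp [ 494.4 -266.1   46.1] zyaw -97.4 tilt [ 0.002 -0.001 -1.   ]
[ 468.7 -255.3   66. ] -> [-0.0199 -0.0269 -0.0074] rows 1
[ 468.7 -255.3   45. ] -> [ 0.0011 -0.0269 -0.0074] rows 1
```

Call:
play_rows --pt "-0.01 0 0 0 0.045" --pt "-0.02 0 0 0 0.045" --pt "-0.02 -0.012 -0.004 0 0.045" --pt "-0.02 -0.0265 -0.0074 0 0.045" --pt "-0.02 -0.0265 -0.0074 0 0.045" --pt "-0.008 -0.0265 -0.0074 0 0.045" --pt "-0.004 -0.0265 -0.0074 0 0.045" --pt "-0.002 -0.0265 -0.0074 0 0.045" --pt "-0.001 -0.0265 -0.0074 0 0.045" --pt "0.0 -0.0265 -0.0074 0 0.045" --pt "0.0 -0.0265 -0.0074 0 0.045"

```text
t: 60.42
tcp_pos: [468.0, -254.6, 46.1]
eef_rot: [-0.466, -0.531, -0.467, 0.531]
contact_force: [-4.2, 2.4, 10.6]
grip_width: 55.0
```

Call:
play_rows --pt "-0.001 0 0 0 0.058" --pt "-0.001 0 0 0 0.064" --pt "-0.001 0 0 0 0.07" --pt "-0.001 0 0 0 0.072" --pt "-0.03 0 0 0 0.072" --pt "-0.08 0 0 0 0.06" --pt "-0.13 0.01 -0.03 -10 0.06" --pt "-0.13 0.02 -0.07 -20 0.06" --pt "-0.13 0.03 -0.11 -30 0.06" --pt "-0.13 0.04 -0.15 -40 0.06" --pt "-0.13 0.049 -0.172 -50 0.06" --pt "-0.13 0.049 -0.172 -60 0.06"

```text
t: 61.92
tcp_pos: [540.0, -87.6, 174.8]
eef_rot: [0.671, 0.224, 0.671, -0.223]
contact_force: [-0.5, -0.5, -1.0]
grip_width: 59.9
```

Call:
play_rows --pt "0 0 0 -10 0.06" --pt "0 0 0 -20 0.06" --pt "0 0 0 -30 0.06" --pt "0 0 0 -30 0.06" --pt "0 0 0 -30 0.06"

```text
t: 62.55
tcp_pos: [539.0, -90.6, 174.7]
eef_rot: [0.706, 0.046, 0.706, -0.047]
contact_force: [-0.9, -0.5, -0.7]
grip_width: 59.7
```

```bash
python3 - <<'E'
from h import *
np.set_printoptions(precision=4,suppress=True)
plan([(538.5,-90,46)])
im,d=arm.get_image("top");cv2.imwrite("pics/top13.png",im[:,:,::-1])
cal=arm.calibration("top")
for c,st in blobs(im,(4,170,60),(18,255,255),60): print(c,st, px2w(cal,*c,82))
im,d=arm.get_image("scene");cv2.imwrite("pics/scene13.png",im[:,:,::-1])
cal=arm.calibration("scene")
for c,st in blobs(im,(4,170,60),(18,255,255),60):
  if c[1]>200: print(c,st,px2w(cal,*c,82).round(1))
cv2.imwrite("pics/c13.png",cv2.resize(im[210:340,150:300,::-1],None,fx=4,fy=4,interpolation=2))
cal=arm.calibration("wrist");im,d=arm.get_image("wrist");cv2.imwrite("pics/w13.png",im[:,:,::-1])
for c,st in blobs(im,(0,180,60),(3,255,255),30): print(c,st,px2w(cal,*c,75),px2w(cal,c[0],st[1]+st[3]-1,75))
E
```

```text
tcp [539.  -90.6 174.7] zyaw -7.55 tilt [-0. -0. -1.]
[538.5 -90.   46. ] -> [ 0.1287  0.0006 -0.0006] rows 3
[123.3   4.5] [0, 0, 290, 13, 2635] [1088.7878  442.6394   82.    ]
[390.2 187.8] [379, 177, 23, 22, 376] [ 561.1274 -267.8712   82.    ]
[392.3 224.3] [387, 216, 11, 19, 131] [ 470.3877 -268.6405   82.    ]
[222.2 238.7] [211, 228, 23, 22, 375] [ 484.3 -162.1   82. ]
[189.8 261.2] [178, 250, 24, 23, 409] [ 470.8 -254.8   82. ]
[245.1 266.4] [234, 255, 23, 23, 412] [ 577.4 -175.    82. ]
[211.8 291.6] [200, 280, 24, 24, 448] [ 565.  -269.5   82. ]
[277.2 204.9] [269, 188, 17, 34, 528] [539.2697 -87.6536  75.    ] [ 537.4856 -101.1888   75.    ]
```

View pics/c13.png

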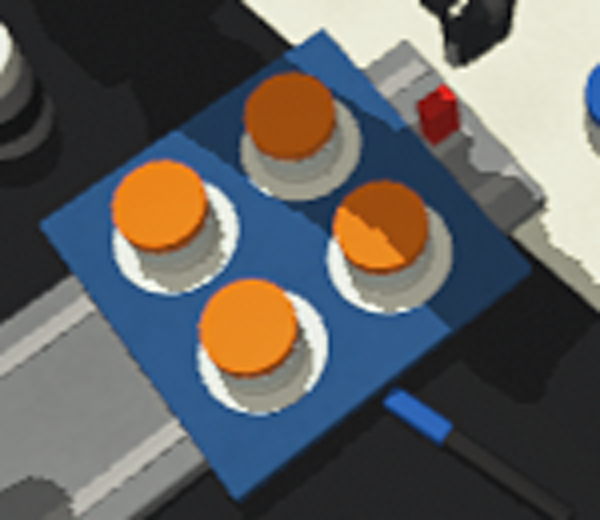

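Call:
play_rows --pt "0.05 0.001 0 0 0.06" --pt "0.1 0.001 0 0 0.06" --pt "0.12 0.001 0 0 0.06" --pt "0.127 0.001 0 0 0.05" --pt "0.127 0.001 0 0 0.05" --pt "0.127 0.001 0 0 0.0" --pt "0.127 0.001 0 0 0.0" --pt "0.127 0.001 0 0 0.0" --pt "0.127 0.001 0 0 0.0" --pt "0.127 0.001 0 0 0.0" --squeeze 40

```text
t: 63.95
tcp_pos: [538.9, -89.6, 49.0]
eef_rot: [0.705, 0.046, 0.706, -0.046]
contact_force: [-3.2, 0.2, 5.8]
grip_width: 15.8
```

Call:
play_rows --pt "0 -0.003 0 0 0" --pt "0 -0.008 0 0 0" --pt "0 -0.016 0 0 0" --pt "0 -0.026 0 0 0" --pt "0 -0.038 0 0 0" --pt "0 -0.051 0 0 0" --pt "0 -0.064 0 0 0" --pt "0 -0.077 0 0 0" --pt "0 -0.09 0 0 0" --pt "0 -0.103 0 0 0" --pt "0 -0.116 0 0 0" --pt "0 -0.129 0 0 0"

```text
t: 65.45
tcp_pos: [521.5, -216.5, 49.0]
eef_rot: [0.705, 0.046, 0.706, -0.045]
contact_force: [-4.8, 3.8, 8.2]
grip_width: 15.3
```

Call:
play_rows --pt "0 -0.012 0 0 0" --pt "0 -0.024 0 0 0" --pt "0 -0.034 0 0 0" --pt "0 -0.043 0 0 0" --pt "0 -0.05 0 0 0" --pt "0 -0.055 0 0 0" --pt "0 -0.06 0 0 0" --pt "0 -0.065 0 0 0" --pt "0 -0.07 0 0 0" --pt "0 -0.075 0 0 0" --pt "0 -0.08 0 0 0"

```text
t: 66.82
tcp_pos: [512.0, -285.7, 49.0]
eef_rot: [0.704, 0.05, 0.708, -0.04]
contact_force: [-6.4, 26.5, 17.0]
grip_width: 15.2
```

Call:
play_rows --pt "0 0.006 0 0 0" --pt "0 0.009 0 0 0" --pt "0 0.009 0 0 0.03" --pt "0 0.009 0 0 0.05" --pt "0 0.009 0 0 0.06" --pt "-0.04 0.009 0 0 0.06" --pt "-0.09 0.009 0 0 0.06" --pt "-0.13 0.03 0 0 0.06" --pt "-0.14 0.09 0 0 0.06" --pt "-0.14 0.15 0 0 0.06" --pt "-0.14 0.21 0 0 0.06" --pt "-0.14 0.27 0 0 0.06"

```text
t: 68.32
tcp_pos: [547.3, -27.5, 188.1]
eef_rot: [0.706, 0.046, 0.705, -0.046]
contact_force: [0.5, -0.8, 1.0]
grip_width: 59.8
```

Call:
play_rows --pt "0 0.06 0 0 0.06" --pt "0 0.11 0 0 0.06" --pt "0 0.13 0 0 0.06" --pt "0 0.13 0 0 0.06" --pt "0 0.13 0 0 0.06" --pt "0 0.13 0 0 0.06"

```text
t: 69.08
tcp_pos: [563.9, 97.8, 187.6]
eef_rot: [0.705, 0.046, 0.706, -0.047]
contact_force: [-0.3, 0.2, -0.5]
grip_width: 59.7
```

```bash
python3 - <<'E'
from h import *
np.set_printoptions(precision=4,suppress=True)
im,d=arm.get_image("top");cv2.imwrite("pics/top14.png",im[:,:,::-1])
cal=arm.calibration("top")
for c,st in blobs(im,(4,170,60),(18,255,255),20): print(c,st, px2w(cal,*c,82))
print([ (c,st) for c,st in blobs(im,(0,180,100),(4,255,255),20) if c[1]>100])
i2,d=arm.get_image("scene");cv2.imwrite("pics/scene14.png",i2[:,:,::-1])
cal=arm.calibration("scene")
for c,st in blobs(i2,(4,170,60),(18,255,255),20):
  if c[1]>200: print(c,st,px2w(cal,*c,82).round(1))
cv2.imwrite("pics/c14.png",np.hstack([cv2.resize(im[150:280,380:520,::-1],(390,420)),cv2.resize(i2[245:395,75:215,::-1],(390,420))]))
E
```

```text
[123.9   4.5] [0, 0, 291, 13, 2642] [1088.7452  440.9421   82.    ]
[432.3 193.5] [421, 183, 24, 22, 407] [ 546.226  -369.2317   82.    ]
[466.2 191.6] [461, 188, 12, 10, 52] [ 550.56   -451.2108   82.    ]
[429.2 231.3] [418, 221, 24, 22, 411] [ 453.2167 -355.6715   82.    ]
[469.  236.7] [457, 226, 25, 22, 433] [ 440.0986 -448.6799   82.    ]
[(array([397.3, 209. ]), [393, 206, 10, 7, 62])]
[152.  288.2] [140, 277, 25, 24, 455] [ 457.6 -357.2   82. ]
[107.6 316.8] [102, 307, 12, 20, 165] [ 437.3 -464.9   82. ]
[173.4 320.1] [161, 308, 26, 25, 505] [ 550.7 -370.5   82. ]
[143.5 346.8] [139, 336, 10, 23, 156] [ 547.8 -450.    82. ]
```

View pics/c14.png

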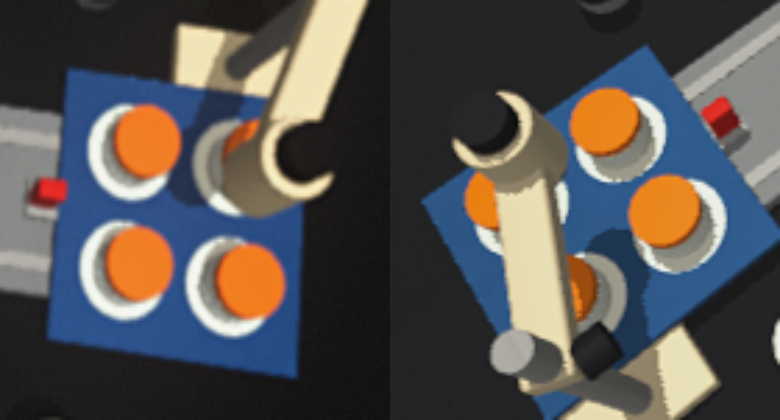

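View pics/scene14.png

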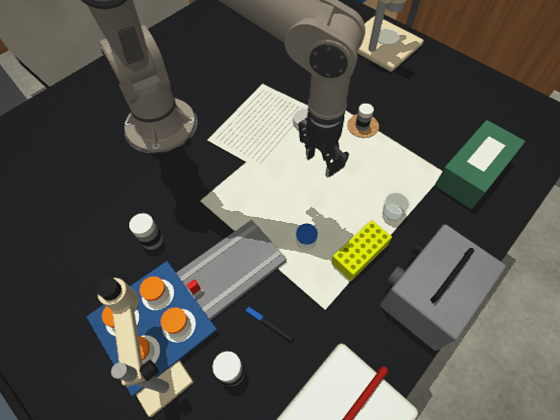

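```bash
python3 -c "
from station import arm
print(arm.hand_in(), arm.sense()['t'])"
```

```text
the job is handed in; nothing more can be done
the job is handed in; nothing more can be done
```

The job is handed in at about 69 s. All four orange-lidded jars stand on their own white spots, the stage is fully in, and the grey 44 mm bottle stands on the coaster.

- **What I did:** I slid the stage out by the red grip to its end stop, put the bottle on the coaster and loaded the four jars. I then slid the stage in to its inner stop.
- **A jar shifted:** the first check after sliding in showed one jar about 27 mm off its spot, although all four were centred when I last looked before the slide. I can't tell whether the announced knock or the slide moved it. I pulled the stage out again, regripped that jar across the rails, put it back on its spot and slid the stage in a second time.
- **Last checks, jars and bottle:** the top camera put three jars about 1–2 mm from their spots, and the scene camera agreed within its steady 4 mm offset. The fourth is half hidden by the camera boom. It measured on its spot before the last slide, and what shows of it afterwards looks right. The bottle stood upright with its centre about 4 mm from the coaster's.
- **Last checks, stage and bench:** at the inner stop the grip took 26 N without moving, and the stage stayed put after I let go. In the pictures the blue-lidded jar, rack, dishes, marker and beaker are where they started; I measured only the blue jar and the marker, and those after the first slide in.
- **Disagreements:** the stage first moved about 194 mm, not 200, because it started about 5 mm out from its inner stop. One early wrist-camera reading of the spots, taken before the arm had settled, was about 4 mm off, so I used later ones.

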